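Make up two furniture repair kits

TASK

Make up the two repair kits on the joiner's bench: in the blue tray stand the brass knob and the white-lidded jar of brass screws for the drawer, and in the yellow tray the light beech foot, the castor and the glue bottle for the cabinet. Each thing stands upright on the tray's floor as it stands now, one to a compartment (any compartment of its tray). Leave the dark knob, the dark foot and the black-lidded jar standing where they are.

Things in the scene. Friction and masses are not known exactly. Their poses are not given: they have to be found in the camera images.
- brass_knob_mid (a point): Brass-coloured turned cabinet knob standing on its 32 mm rose, 46 mm high, mushroom head 38 mm across at its widest, 32 mm above its underside. Point: on its axis, 23 mm above its underside; z up.
- brass_jar_mid (a point): Jar of brass screws with a white lid: round clear screw jar 44 mm across and 60 mm high over its 14 mm lid, straight sides. Point: its centre, 30 mm above its underside; z up.
- beech_foot_mid (a point): Light beech turned furniture foot, 78 mm high, standing on its 46 mm wide mounting flange, barrel 40 mm across from 23 to 50 mm above its underside, then tapering to 25 mm at the top. Point: on its axis, 39 mm above its underside; z up.
- castor_mid (a point): Fixed furniture castor standing wheel up on its 50 x 50 x 3 mm steel plate: black wheel of 40 mm diameter and 20 mm width in a steel fork, 60 mm high in all. The wheel's axle runs along y, 40 mm above the underside; over the fork's two cheeks it is 30 mm wide along y, and the wheel is 40 mm long along x. Point: its centre, 30 mm above its underside; z up.
- glue_mid (a point): Small closed white bottle of wood glue with a pale label and green pointed cap, 40 mm across, 88 mm high; straight side up to 54 mm, then shoulder and nozzle. Point: on its axis, 44 mm above its underside; z up.
- blue_tray: Blue shallow plywood kit tray, does not slip; 262 long (x) x 100 wide (y) x 16 mm high, floor 5 mm thick, walls 6 mm. Two cross walls make three equal compartments in a row, centred at x = -85, 0, +85 mm, y = 0, each 79 (x) x 88 (y) mm inside, empty at the start. Origin: centre of its underside, on the felt 2 mm above the table; x along its length, z up.
- yellow_tray: Yellow shallow plywood kit tray, does not slip; 262 long (x) x 100 wide (y) x 16 mm high, floor 5 mm thick, walls 6 mm. Two cross walls make three equal compartments in a row, centred at x = -85, 0, +85 mm, y = 0, each 79 (x) x 88 (y) mm inside, empty at the start. Origin: centre of its underside, on the felt 2 mm above the table; x along its length, z up.
- dark_knob_mid (a point): Bystander, stays where it is: dark walnut turned cabinet knob standing on its 32 mm rose, 46 mm high, mushroom head 38 mm across at its widest, 32 mm above its underside. Point: on its axis, 23 mm above its underside; z up.
- dark_foot_mid (a point): Bystander, stays where it is: dark walnut turned furniture foot, 78 mm high, standing on its 46 mm wide mounting flange, barrel 40 mm across from 23 to 50 mm above its underside, then tapering to 25 mm at the top. Point: on its axis, 39 mm above its underside; z up.
- black_jar_mid (a point): Bystander, stays where it is: jar of black screws with a black lid: round clear screw jar 44 mm across and 60 mm high over its 14 mm lid, straight sides. Point: its centre, 30 mm above its underside; z up.
Mind the look-alikes: they are no part of the job. Leave any green or turquoise look-alike of the part that bears brass_knob_mid alone. What is shaped like the part that bears glue_mid but turquoise is not meant.

How it is judged:
By the outcome, as a careful person would: the job done as asked, in the order asked, and still so for the second after the job is handed in, with the robot touching nothing.
It also fails if it takes over 128 s, if anything falls off the work surface, if the arm or the gripper's body presses on something with over 40 N, if the wrist force passes 120 N, or if a joint passes its speed limit or range.

ROBOT

A 6-joint arm with a two-finger parallel gripper is mounted at the origin on the work surface. World frame = base frame: x ahead of the robot, y to its left, z up, the work surface at z = 0. Lengths are in m, angles in rad, forces in N, time in s.
With the tool pointing down it reaches from about 0.425 to 0.95 m from the base axis. Payload 3.5 kg.
Tool frame: the origin (TCP) lies on the centre line of the jaws, within the pads' length; the fingertips stand 11 mm ahead of it and the grasp point (between the pads) lies 8 mm behind it; x points along the fingers, y is the direction in which the jaws open and shut, and the axes are right-handed (so a half turn about x gives the same grasp; the last joint's range is limited). The gripper opens to 85 mm and grips with 20 to 120 N. Pads are 22 mm wide; open, the fingers measure 114 mm over their backs; the gripper's body (76 mm by 85 mm) begins 54 mm behind the grasp point. The pads swing forward as they close: fully open they stand 13 mm farther back than shut.
Start: joints at [-1.348, 0.286, 1.577, -0, 1.279, -0.15], TCP at [0.246, -0.629, 0.242] pointing down, gripper open.
Joint ranges: [-2.77, 2.77], [-0.9, 2.22], [0.21, 2.48], [-1.53, 4.67], [0.24, 2.81], [-2.84, 2.84]. Speed limits (rad/s): [2.79, 2.79, 3.14, 3.14, 3.14, 3.14].

INTERFACE

Orientations are given as a unit quaternion [x, y, z, w].
In Python, from plant import ctrl gives the robot as it stands. The module is installed in compiled form; this text tells all that it offers.
- The arm moves only by the tool drive_tool, never from a script. Its argument "series" is a list of rows, each a list of 2 entries, a list of its own where there are three numbers: the shift along the tool's x, y, z in units of 50 mm (1.0 is 50 mm), then the turn, a rotation vector about the tool's x, y, z in degrees. A call has 1 to 5 rows; each row shifts and turns the pose as measured when the row begins, along the tool's axes as they then stand; what a row does not reach is not made up. A row lasts 1/10 s, in which the tool goes at most 50 mm and 8.59 degrees, less where a joint would pass 70% of its speed; a pose out of reach is approached as far as the arm can. A call is refused whole if a number of a shift passes 1 or a number of a turn 8.59, either way. A call with a gripper value outside its range is refused whole. "grip" is the gripper's target within -1 to 1 (fully open at 1, half-way at 0, shut at -1), set as the call begins (left out, the last holds). The fingers move at their own pace and stop on an object; "newtons" is the grip in N (left out, the last holds). Time passes only in rows, so rows that do not move let the fingers close. It gives the time, the measured TCP pose, the force and the opening at its end, in the units of the state.
- ctrl.get_state(): the state, without advancing time (a new reading comes with each control period).
- ctrl.read_camera(name): name is "scene" or "top" or "wrist"; returns a dict with "img" (400x640x3 uint8, red, green, blue), "camera_matrix" (3x3 intrinsics, pixels), "R" (3x3) and "t" (3): a world point X has camera coordinates R X + t. Camera axes: x right, y down, z forward; pixel columns grow to the right and rows downward; lengths in m; the calibration is good to about 2 mm. A picture is of the moment at which its call begins. There is no depth.
- ctrl.sign_off(): hands the job in, once; it reports no verdict.
The state is a dict: "time": time; "qpos": joint angles; "dq": joint speeds; "joint_efforts": joint torques, N m; "eef_pos": TCP position; "tcp_rot": TCP orientation; "contact_force": force on the tool from outside, world axes, zero at the start; "wrist_torque": the same for the moment, N m; "opening": opening from 0.0 (shut) to 1.0 (fully open).
Only numpy, scipy, OpenCV 4.12 (cv2) and the standard library are available. Lean on these libraries where they do the work, as an engineer would, in place of code of your own. Each camera call takes 0.05 s, during which the arm holds its last target.

## Working session

There is one attempt and no reset: what is moved stays moved. The work goes in short steps, Python scripts to look and compute and a tool call to move; the robot and the scene stay as the last step left them, time stands still between calls to the robot, and variables do not carry over. Pictures are saved under pics/ and viewed, and the job is handed in when it is done.

Besides the shell and the picture viewer there is one more tool, called after "Request:" in YAML: its name, and indented under it one key for each argument. drive_tool: Moves the arm, as the interface text tells. Its arguments: {"type":"object","properties":{"series":{"type":"array"},"grip":{"type":"number"},"newtons":{"type":"number"}},"required":["series"]}

```bash
mkdir -p pics; cat > h.py <<'E'
import numpy as np, cv2
from plant import ctrl
def shot(name,fn,crop=None,k=1):
    c=ctrl.read_camera(name); im=c['img'][:,:,::-1]
    np.savez('pics/'+fn+'.npz',img=c['img'],K=c['camera_matrix'],R=c['R'],t=c['t'])
    if crop: im=im[crop[1]:crop[3],crop[0]:crop[2]]
    if k!=1: im=cv2.resize(im,None,fx=k,fy=k,interpolation=cv2.INTER_CUBIC)
    cv2.imwrite('pics/'+fn+'.png',im); return c
def crop(fn,box,k,out):
    im=np.load('pics/'+fn+'.npz')['img'][:,:,::-1][box[1]:box[3],box[0]:box[2]]
    cv2.imwrite('pics/'+out+'.png',cv2.resize(im,None,fx=k,fy=k,interpolation=cv2.INTER_CUBIC))
def px2w(fn,u,v,z):
    d=np.load('pics/'+fn+'.npz');K,R,t=d['K'],d['R'],d['t']
    r=R.T@np.linalg.inv(K)@np.array([u,v,1.]); o=-R.T@t
    return o+r*(z-o[2])/r[2]
def w2px(fn,X):
    d=np.load('pics/'+fn+'.npz');p=d['K']@(d['R']@np.array(X)+d['t']);return p[:2]/p[2]
E
python3 - <<'E'
from h import *
np.set_printoptions(precision=4,suppress=True)
for n in ['top','scene','wrist']:
    c=shot(n,n+'0'); print(n,c['camera_matrix'].tolist(),c['R'].tolist(),c['t'])
print(ctrl.get_state())
E
```

```text
top [[400.4007895191572, 0.0, 326.3015259151574], [0.0, 400.4007895191572, 201.07955636853598], [0.0, 0.0, 1.0]] [[0.005860372454557625, -0.9999809406435428, 0.0019427774831757285], [-0.9842092516960081, -0.006111633125682814, -0.17690335445242672], [0.1769118563315577, -0.0008753800273763866, -0.9842263097474738]] [-0.0115  0.5608  1.0269]
scene [[476.58068640852696, 0.0, 315.70444986590405], [0.0, 476.58068640852696, 197.40852077620087], [0.0, 0.0, 1.0]] [[0.5304204398105632, 0.8477329021533316, 0.0017560290027732464], [0.670656212823448, -0.4183559870348495, -0.6125344988761098], [-0.518531003154564, 0.3260785100536172, -0.790441904284391]] [-0.3128 -0.3154  1.3855]
wrist [[303.96327503889125, 0.0, 316.3104787638204], [0.0, 303.96327503889125, 198.6119020366642], [0.0, 0.0, 1.0]] [[0.36388037692198, -0.9314431637397865, -0.0021688737943798167], [-0.8819928270564072, -0.34530872052362815, 0.32070319697717714], [-0.2994657314488001, -0.11478466906670562, -0.9471772566078026]] [-0.6743 -0.0412  0.3808]
{'time': 0.15, 'qpos': array([-1.348 ,  0.287 ,  1.5779, -0.    ,  1.2786, -0.15  ]), 'dq': array([ 0.0012, -0.0024, -0.0039,  0.0014, -0.0019,  0.0005]), 'joint_efforts': array([  0.0004, -40.6606, -29.3142,  -0.0002,   0.0039,  -0.    ]), 'eef_pos': array([ 0.2457, -0.6281,  0.2412]), 'tcp_rot': array([-0.6948, -0.1317,  0.6949, -0.1303]), 'contact_force': array([-0.3425, -0.0931,  0.0924]), 'wrist_torque': array([0.0055, 0.0259, 0.0178]), 'opening': 1.001671661509976}
```

View pics/top0.png

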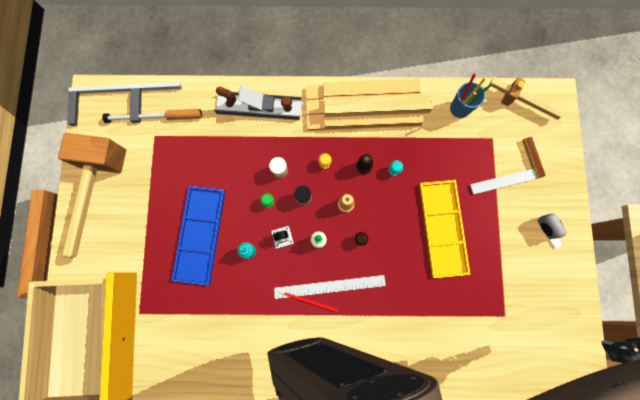

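View pics/scene0.png

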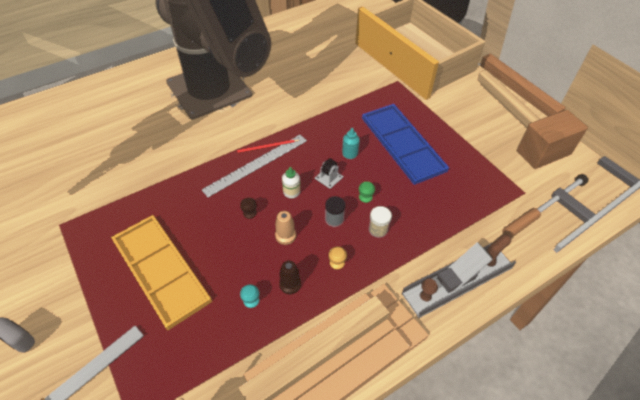

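View pics/wrist0.png

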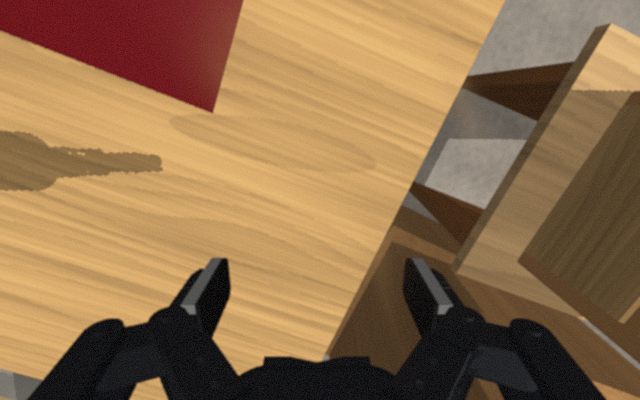

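```bash
python3 - <<'E'
from h import *
crop('top0',(230,140,430,270),4,'topc')
crop('scene0',(220,110,420,320),3.5,'scc') if 0 else crop('scene0',(220,110,420,320),2.8,'scc')
crop('top0',(165,180,231,290),5,'tb'); crop('top0',(410,175,476,285),5,'ty')
E
```

```text
(no output)
```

View pics/topc.png

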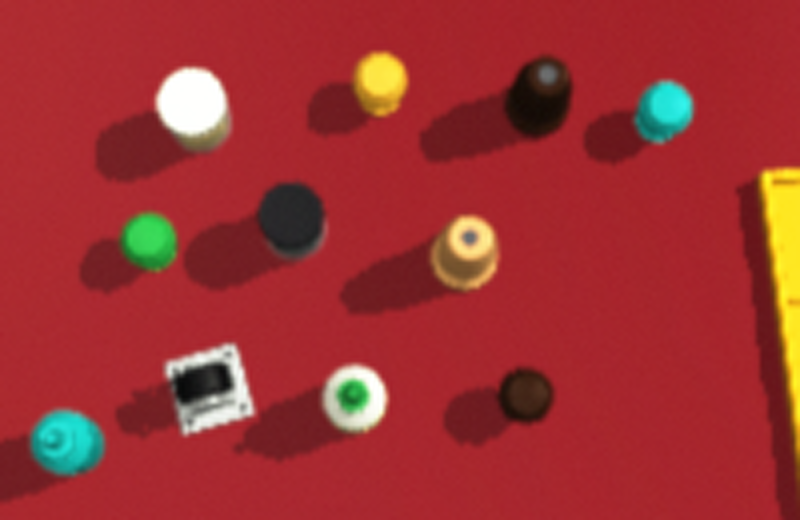

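View pics/scc.png

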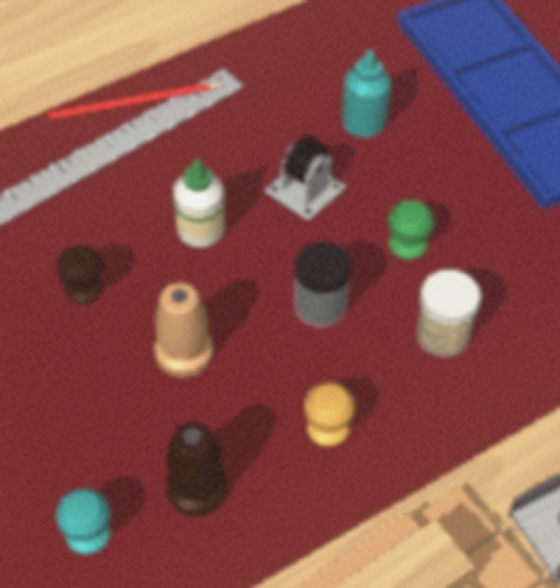

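View pics/tb.png

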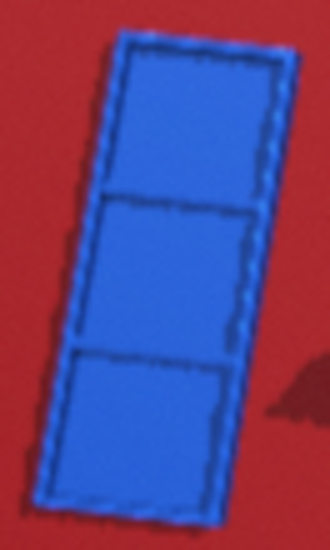

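View pics/ty.png

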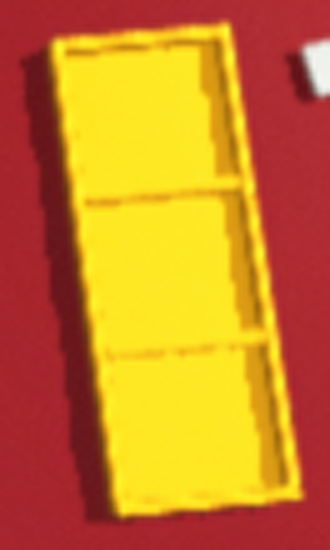

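```bash
python3 - <<'E'
from h import *
np.set_printoptions(precision=4,suppress=True)
T=lambda u,v:((u+.5)/4-.5+230,(v+.5)/4-.5+140)
S=lambda u,v:((u+.5)/2.8-.5+220,(v+.5)/2.8-.5+110)
items={'brass':((381,81),(330,408),.036),'wjar':((192,101),(449,297),.062),'beech':((470,237),(179,295),.080),'glue':((354,392),(197,163),.088),
'bjar':((291,217),(322,267),.062),'dfoot':((547,73),(191,435),.08),'dknob':((526,395),(81,270),.036),'green':((149,240),(411,222),.036),'turqk':((666,108),(83,518),.036),'turqb':((52,440),(370,57),.085)}
for k,(a,b,z) in items.items(): 
    print(k,px2w('top0',*T(*a),z),px2w('scene0',*S(*b),z))
for p in [(166,364),(237,345),(255,410),(184,434)]: print('cas',px2w('top0',*T(*p),.005))
for p in [(265,190),(306,216),(346,186)]: print('casS',px2w('scene0',*S(*p),.005))
for n,o,ps in [('blue',(165,180),[(120,30),(299,48),(224,525),(34,503)]),('yel',(410,175),[(52,40),(230,25),(300,496),(117,516)])]:
    P=np.array([px2w('top0',o[0]+(u+.5)/5-.5,o[1]+(v+.5)/5-.5,.018) for u,v in ps])
    c=P.mean(0); ax=(P[0]+P[1]-P[2]-P[3])/2; print(n,P[:,:2].tolist(),c,np.linalg.norm(ax),np.degrees(np.arctan2(ax[1],ax[0])),np.linalg.norm(P[0]-P[1]))
d=np.load('pics/top0.npz');print(-d['R'].T@d['t'])
E
```

```text
brass [ 0.6796 -0.0035  0.036 ] [ 0.6825 -0.004   0.036 ]
wjar [0.6573 0.124  0.062 ] [0.661  0.1198 0.062 ]
beech [ 0.5616 -0.0626  0.08  ] [ 0.5604 -0.0622  0.08  ]
glue [0.4591 0.0122 0.088 ] [0.4589 0.013  0.088 ]
bjar [0.5778 0.0558 0.062 ] [0.5847 0.0524 0.062 ]
dfoot [ 0.6731 -0.1143  0.08  ] [ 0.67   -0.1149  0.08  ]
dknob [ 0.4624 -0.1021  0.036 ] [ 0.4681 -0.1034  0.036 ]
green [0.5664 0.1539 0.036 ] [0.569  0.1526 0.036 ]
turqk [ 0.6615 -0.2009  0.036 ] [ 0.6649 -0.2025  0.036 ]
turqb [0.4277 0.204  0.085 ] [0.4301 0.2036 0.085 ]
cas [0.4849 0.144  0.005 ]
cas [0.4984 0.0952 0.005 ]
cas [0.4536 0.0818 0.005 ]
cas [0.4368 0.1301 0.005 ]
casS [0.4529 0.0816 0.005 ]
casS [0.4966 0.0962 0.005 ]
casS [0.4868 0.1446 0.005 ]
blue [[0.6080488659908915, 0.3760095064208305], [0.5984245046218705, 0.2757240254851213], [0.3381545671884008, 0.30251102739474756], [0.3490820796221335, 0.40471506748975666]] [0.4734 0.3397 0.018 ] 0.2610968210696941 -6.100236200202424 0.10074624567827821
yel [[0.6206889795491828, -0.26976488708732327], [0.6299238517161269, -0.36977615562786476], [0.37059699561878123, -0.39407721949081326], [0.3594717458234955, -0.29532457468515405]] [ 0.4952 -0.3322  0.018 ] 0.26146330717039606 5.471431627688326 0.10043672983041663
[ 0.3703 -0.0072  1.1099]
```

```bash
cat >> h.py <<'E'
from scipy.spatial.transform import Rotation as Ro
def plan(p,yaw=None):
    """yaw: direction of tool y in world deg (mod 180), tool x down. prints shift in tool axes (units 50mm) and rotvec deg"""
    s=ctrl.get_state(); R=Ro.from_quat(s['tcp_rot']); M=R.as_matrix()
    sh=M.T@(np.array(p)-s['eef_pos'])/0.05
    print('t',round(s['time'],2),'pos',s['eef_pos'].round(4),'q',s['qpos'].round(2),'F',s['contact_force'].round(1),'open',round(float(s['opening']),3),'yaw',np.degrees(np.arctan2(M[1,1],M[0,1])).round(2),'tx',M[:,0].round(3))
    out=[sh.round(3).tolist()]
    if yaw is not None:
        best=None
        for yw in (yaw,yaw+180):
            y=np.array([np.cos(np.radians(yw)),np.sin(np.radians(yw)),0]);x=np.array([0,0,-1.]);z=np.cross(x,y)
            rv=np.degrees((R.inv()*Ro.from_matrix(np.c_[x,y,z])).as_rotvec())
            if best is None or abs(rv[0])<abs(best[0]): best=rv
        out.append(best.round(2).tolist())
    print(out)
E
python3 - <<'E'
from h import *
plan((0.681,-0.004,0.2),90)
E
```

```text
t 0.15 pos [ 0.2457 -0.6281  0.2412] q [-1.35  0.29  1.58 -0.    1.28 -0.15] F [-0.3 -0.1  0.1] open 1.002 yaw -68.64 tx [-0.     0.002 -1.   ]
[[0.844, -8.454, -12.653], [21.36, 0.0, 0.11]]
```

Request:
drive_tool:
  series:
    - [[0,-0.5,-0.8],[7.1,0,0]]
    - [[0,-0.5,-0.8],[7.1,0,0]]
    - [[0,-0.5,-0.8],[7.1,0,0]]
    - [[0,-0.8,-0.5],[0,0,0]]
    - [[0,-0.8,-0.5],[0,0,0]]
  grip: 1
  newtons: 40

```text
time: 0.65
eef_pos: [0.3948, -0.4464, 0.2381]
tcp_rot: [-0.706, 0.008, 0.708, 0.011]
contact_force: [1.1, -0.1, -1.0]
opening: 1.001
```

```bash
python3 - <<'E'
from h import *
plan((0.681,-0.004,0.2),90)
E
```

```text
t 0.65 pos [ 0.3948 -0.4464  0.2381] q [-1.02  0.12  1.78  0.    1.25  0.58] F [ 1.1 -0.1 -1. ] open 1.001 yaw -91.49 tx [-0.002  0.004 -1.   ]
[[0.784, -8.992, -5.493], [-1.49, 0.13, 0.22]]
```

Request:
drive_tool:
  series:
    - [[0,-0.82,-0.5],[-1,0,0]]
    - [[0,-0.82,-0.5],[0,0,0]]
    - [[0,-0.82,-0.5],[0,0,0]]
    - [[0,-0.82,-0.5],[0,0,0]]
    - [[0,-0.82,-0.5],[0,0,0]]

```text
time: 1.15
eef_pos: [0.5254, -0.2334, 0.2372]
tcp_rot: [-0.706, 0.001, 0.708, 0.005]
contact_force: [1.2, 0.4, 0.6]
opening: 0.999
```

Request:
drive_tool:
  series:
    - [[0,-0.82,-0.5],[0,0,0]]
    - [[0,-0.82,-0.5],[0,0,0]]
    - [[0,-0.82,-0.5],[0,0,0]]
    - [[0,-0.82,-0.5],[0,0,0]]
    - [[0,-0.82,-0.5],[0,0,0]]

```text
time: 1.65
eef_pos: [0.655, -0.0196, 0.2366]
tcp_rot: [-0.706, 0.001, 0.709, 0.005]
contact_force: [0.2, -0.9, 0.6]
opening: 1.003
```

```bash
python3 - <<'E'
from h import *
plan((0.681,-0.004,0.2),90)
shot('wrist','w1')
E
```

```text
t 1.65 pos [ 0.655  -0.0196  0.2366] q [-0.19  0.25  1.63  0.    1.27  1.39] F [ 0.2 -0.9  0.6] open 1.003 yaw -90.51 tx [-0.004  0.005 -1.   ]
[[0.732, -0.313, -0.52], [-0.51, 0.26, 0.29]]
```

View pics/w1.png

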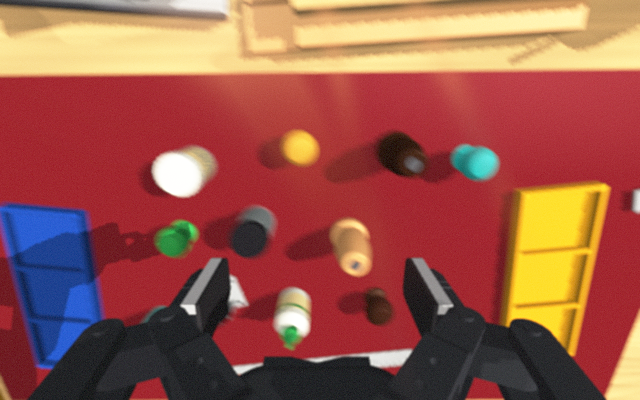

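Request:
drive_tool:
  series:
    - [[0.2,-0.3,-0.5],[-0.5,0.2,0.3]]
    - [[0.5,0,0],[0,0,0]]
    - [[0,0,0],[0,0,0]]

```text
time: 2.0
eef_pos: [0.6841, 0.0075, 0.1995]
tcp_rot: [0.707, 0.006, -0.707, 0.002]
contact_force: [-0.1, 0.2, -0.7]
opening: 1.002
```

```bash
python3 - <<'E'
from h import *
plan((0.681,-0.004,0.027),90)
shot('wrist','w2')
E
```

```text
t 2.0 pos [0.6841 0.0075 0.1995] q [-0.14  0.34  1.59  0.01  1.21  1.42] F [-0.1  0.2 -0.7] open 1.002 yaw -89.34 tx [ 0.001  0.005 -1.   ]
[[3.448, 0.246, 0.067], [0.66, -0.05, 0.29]]
```

View pics/w2.png

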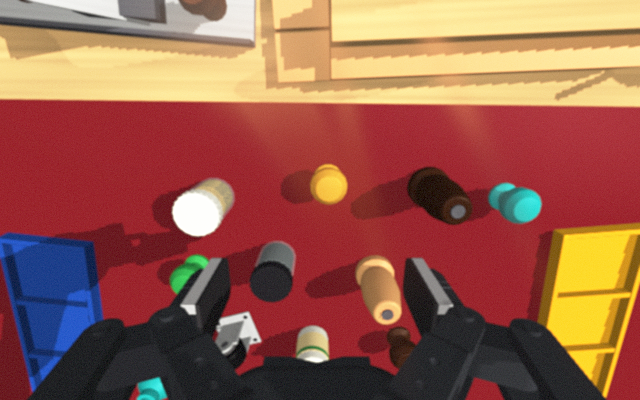

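```bash
python3 - <<'E'
from h import *
for n,u,v,z in [('brass',329,185,.036),('brass base',326,173,.006),('wjar',198,213,.062),('beech',388,314,.08),('bjar',273,281,.062),('dfoot',457,211,.08)]:
    print(n,px2w('w2',u,v,z).round(4))
E
```

```text
brass [ 0.6819 -0.0048  0.036 ]
brass base [ 0.6869 -0.0024  0.006 ]
wjar [0.6601 0.1201 0.062 ]
beech [ 0.5615 -0.0651  0.08  ]
bjar [0.586  0.0514 0.062 ]
dfoot [ 0.6722 -0.1163  0.08  ]
```

Request:
drive_tool:
  series:
    - [[0.5,0.24,0.05],[0.6,0,0.3]]
    - [[0.8,0,0],[0,0,0]]
    - [[0.8,0,0],[0,0,0]]
    - [[0,0,0],[0,0,0]]

```text
time: 2.45
eef_pos: [0.6873, -0.0079, 0.1032]
tcp_rot: [0.713, -0.002, -0.701, 0.0]
contact_force: [-0.0, 0.4, -1.2]
opening: 1.001
```

```bash
python3 - <<'E'
from h import *
plan((0.682,-0.0045,0.026),90)
E
```

```text
t 2.45 pos [ 0.6873 -0.0079  0.1032] q [-0.16  0.44  1.65  0.    1.04  1.41] F [-0.   0.4 -1.2] open 1.001 yaw -90.14 tx [ 0.018 -0.003 -1.   ]
[[1.543, -0.072, 0.134], [-0.14, -1.01, -0.15]]
```

Request:
drive_tool:
  series:
    - [[0.5,-0.07,0.13],[0,-1,0]]
    - [[0.5,0,0],[0,0,0]]
    - [[0.2,0,0],[0,0,0]]
    - [[0,0,0],[0,0,0]]

```text
time: 2.85
eef_pos: [0.6872, -0.0077, 0.0536]
tcp_rot: [0.712, -0.004, -0.702, -0.0]
contact_force: [0.2, 0.5, -0.2]
opening: 0.998
```

```bash
python3 - <<'E'
from h import *
plan((0.682,-0.0045,0.026),90)
E
```

```text
t 2.85 pos [ 0.6872 -0.0077  0.0536] q [-0.16  0.5   1.66 -0.    0.96  1.42] F [ 0.2  0.5 -0.2] open 0.998 yaw -90.32 tx [ 0.014 -0.005 -1.   ]
[[0.551, -0.066, 0.112], [-0.31, -0.79, -0.28]]
```

Request:
drive_tool:
  series:
    - [[0.3,-0.1,0.15],[0,-0.8,0]]
    - [[0.27,0,0.05],[0,-0.5,0]]
    - [[0,0,0],[0,0,0]]

```text
time: 3.15
eef_pos: [0.6802, -0.0032, 0.0291]
tcp_rot: [-0.706, 0.004, 0.708, 0.0]
contact_force: [-0.9, 0.7, -0.9]
opening: 1.001
```

```bash
python3 - <<'E'
from h import *
plan((0.682,-0.0045,0.026),90)
shot('wrist','w3')
E
```

```text
t 3.15 pos [ 0.6802 -0.0032  0.0291] q [-0.15  0.53  1.67 -0.01  0.94  1.43] F [-0.9  0.7 -0.9] open 1.001 yaw -90.35 tx [-0.002 -0.006 -1.   ]
[[0.063, 0.026, -0.037], [-0.35, 0.13, -0.34]]
```

View pics/w3.png

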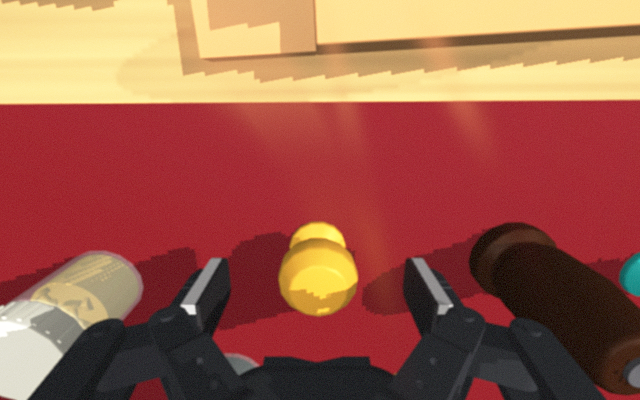

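The brass knob (about 318,275) sits centred between the open pads, with the white jar (lower left) and the dark foot (right) clear of the fingers.

Request:
drive_tool:
  series:
    - [[0.06,0.02,-0.03],[0,0,0]]
    - [[0,0,0],[0,0,0]]
    - [[0,0,0],[0,0,0]]
    - [[0,0,0],[0,0,0]]
    - [[0,0,0],[0,0,0]]
  grip: -1
  newtons: 40

```text
time: 3.7
eef_pos: [0.6839, -0.0044, 0.0287]
tcp_rot: [0.708, -0.004, -0.706, 0.0]
contact_force: [0.5, -0.1, -1.4]
opening: 0.416
```

Request:
drive_tool:
  series:
    - [[0,0,0],[0,0,0]]
    - [[0,0,0],[0,0,0]]
    - [[0,0,0],[0,0,0]]

```text
time: 4.0
eef_pos: [0.6836, -0.0044, 0.0284]
tcp_rot: [0.708, -0.004, -0.706, 0.0]
contact_force: [-0.8, 0.2, 0.0]
opening: 0.419
```

```bash
python3 - <<'E'
from h import *
plan((0.682,-0.0045,0.126),90)
shot('wrist','w4')
E
```

```text
t 4.0 pos [ 0.6836 -0.0044  0.0284] q [-0.15  0.53  1.67 -0.01  0.94  1.43] F [-0.8  0.2  0. ] open 0.419 yaw -90.34 tx [ 0.002 -0.006 -1.   ]
[[-1.951, 0.015, 0.029], [-0.34, -0.11, -0.37]]
```

View pics/w4.png

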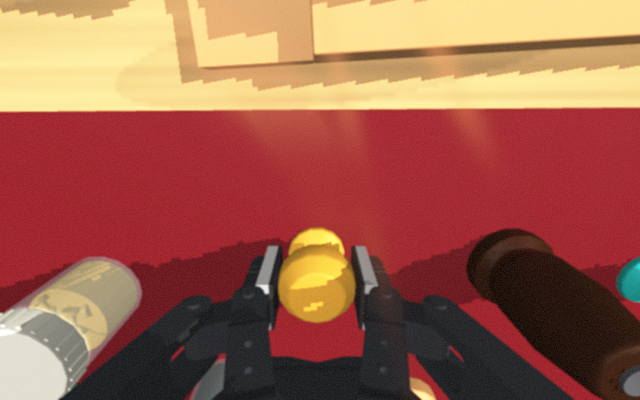

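Brass knob is gripped (opening 0.42, pads either side of the head at 318,285). Lifting.

Request:
drive_tool:
  series:
    - [[-0.3,0,0],[0,0,0]]
    - [[-0.6,0,0],[0,0,0]]
    - [[-0.8,0,0],[0,0,0]]
    - [[-0.7,0,0],[0,0,0]]
    - [[-0.2,0,0],[0,0,0]]

```text
time: 4.55
eef_pos: [0.6812, -0.0033, 0.1619]
tcp_rot: [-0.705, 0.004, 0.709, 0.0]
contact_force: [0.2, -0.4, -0.1]
opening: 0.422
```

```bash
python3 - <<'E'
from h import *
plan((0.558,0.331,0.14),90)
shot('wrist','w5')
E
```

```text
t 4.55 pos [ 0.6812 -0.0033  0.1619] q [-0.15  0.37  1.62 -0.01  1.15  1.43] F [ 0.2 -0.4 -0.1] open 0.422 yaw -90.34 tx [-0.006 -0.005 -1.   ]
[[0.415, -6.673, 2.501], [-0.34, 0.32, -0.31]]
```

View pics/w5.png

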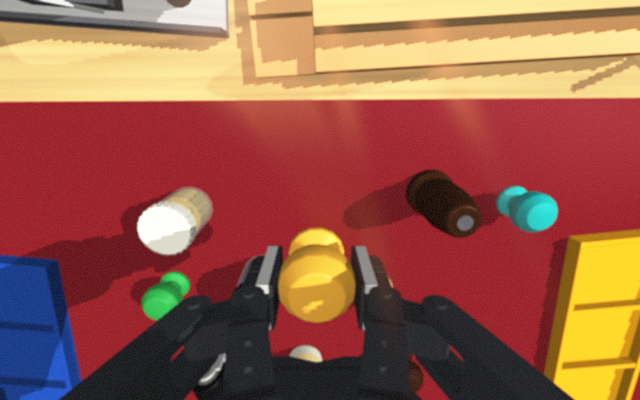

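Request:
drive_tool:
  series:
    - [[0,-0.4,0.15],[0,0,0]]
    - [[0,-0.75,0.28],[0,0,0]]
    - [[0,-0.75,0.28],[0,0,0]]
    - [[0,-0.75,0.28],[0,0,0]]
    - [[0,-0.75,0.28],[0,0,0]]

```text
time: 5.1
eef_pos: [0.6133, 0.1701, 0.1536]
tcp_rot: [-0.702, 0.007, 0.713, 0.003]
contact_force: [0.4, -0.1, -1.1]
opening: 0.416
```

Request:
drive_tool:
  series:
    - [[0,-0.75,0.28],[0,0,0]]
    - [[0,-0.75,0.28],[0,0,0]]
    - [[0,-0.75,0.28],[0,0,0]]
    - [[0,-0.5,0.2],[0,0,0]]
    - [[0,0,0],[0,0,0]]

```text
time: 5.6
eef_pos: [0.5473, 0.3202, 0.1404]
tcp_rot: [-0.694, 0.006, 0.72, -0.001]
contact_force: [0.7, 0.0, -1.5]
opening: 0.415
```

```bash
python3 - <<'E'
from h import *
plan((0.558,0.331,0.0345),90)
shot('wrist','w6')
E
```

```text
t 5.6 pos [0.5473 0.3202 0.1404] q [0.37 0.31 1.74 0.01 1.13 1.94] F [ 0.7  0.  -1.5] open 0.415 yaw -90.41 tx [-0.038 -0.009 -0.999]
[[2.107, -0.237, -0.292], [-0.42, 2.18, -0.53]]
```

View pics/w6.png

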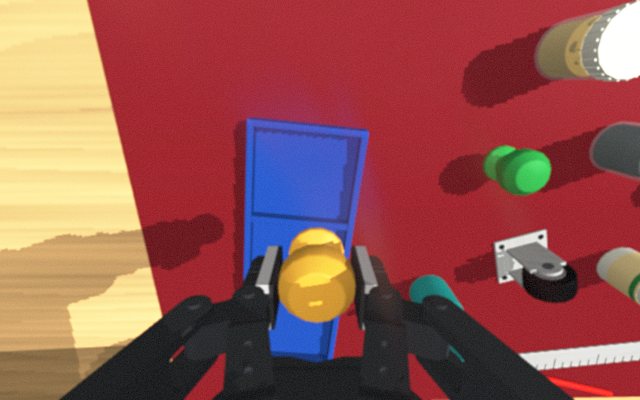

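```bash
python3 - <<'E'
from h import *
for u,v in [(248,118),(369,131)]: print(px2w('w6',u,v,.018).round(4))
E
```

```text
[0.6091 0.373  0.018 ]
[0.598  0.2755 0.018 ]
```

Request:
drive_tool:
  series:
    - [[0.3,-0.24,-0.3],[0,2.2,0]]
    - [[0.5,0,0],[0,0,0]]
    - [[0.5,0,0],[0,0,0]]
    - [[0,0,0],[0,0,0]]

```text
time: 6.05
eef_pos: [0.5604, 0.3275, 0.0682]
tcp_rot: [-0.706, 0.008, 0.708, -0.002]
contact_force: [-0.7, -0.4, -1.2]
opening: 0.42
```

```bash
python3 - <<'E'
from h import *
plan((0.558,0.331,0.0345),90)
E
```

```text
t 6.05 pos [0.5604 0.3275 0.0682] q [ 0.38  0.42  1.74 -0.01  0.98  1.96] F [-0.7 -0.4 -1.2] open 0.42 yaw -90.49 tx [-0.004 -0.014 -1.   ]
[[0.674, -0.079, 0.047], [-0.5, 0.23, -0.82]]
```

Request:
drive_tool:
  series:
    - [[0.2,-0.06,0.04],[-0.4,0.2,-0.6]]
    - [[0.2,0,0],[0,0,0]]
    - [[0.12,0,0],[0,0,0]]
    - [[0,0,0],[0,0,0]]

```text
time: 6.45
eef_pos: [0.5592, 0.3288, 0.0412]
tcp_rot: [0.707, -0.002, -0.707, -0.0]
contact_force: [0.2, 0.0, -2.1]
opening: 0.42
```

```bash
python3 - <<'E'
from h import *
plan((0.558,0.331,0.0345),90)
E
```

```text
t 6.45 pos [0.5592 0.3288 0.0412] q [ 0.38  0.45  1.76 -0.    0.93  1.95] F [ 0.2  0.  -2.1] open 0.42 yaw -90.21 tx [ 0.    -0.003 -1.   ]
[[0.134, -0.044, 0.024], [-0.21, -0.01, -0.18]]
```

Request:
drive_tool:
  series:
    - [[0.08,0,0],[0,0,0]]
    - [[0.05,0,0],[0,0,0]]
    - [[0,0,0],[0,0,0]]

```text
time: 6.75
eef_pos: [0.5606, 0.3292, 0.0361]
tcp_rot: [0.708, -0.002, -0.706, -0.001]
contact_force: [0.2, 0.1, -0.7]
opening: 0.411
```

```bash
python3 - <<'E'
from h import *
plan((0.558,0.331,0.0335),90)
E
```

```text
t 6.75 pos [0.5606 0.3292 0.0361] q [ 0.38  0.46  1.76 -0.    0.92  1.95] F [ 0.2  0.1 -0.7] open 0.411 yaw -90.22 tx [ 0.003 -0.002 -1.   ]
[[0.051, -0.036, 0.052], [-0.22, -0.19, -0.11]]
```

Request:
drive_tool:
  series:
    - [[0.04,0,0],[0,0,0]]
    - [[0.03,0,0],[0,0,0]]
    - [[0,0,0],[0,0,0]]

```text
time: 7.05
eef_pos: [0.5614, 0.3296, 0.0336]
tcp_rot: [0.709, -0.002, -0.705, -0.001]
contact_force: [0.4, -0.2, -0.8]
opening: 0.418
```

```bash
python3 - <<'E'
from h import *
plan((0.558,0.331,0.0335),90)
E
```

```text
t 7.05 pos [0.5614 0.3296 0.0336] q [ 0.38  0.47  1.76 -0.    0.91  1.95] F [ 0.4 -0.2 -0.8] open 0.418 yaw -90.2 tx [ 0.006 -0.001 -1.   ]
[[0.002, -0.027, 0.069], [-0.2, -0.32, -0.07]]
```

Request:
drive_tool:
  series:
    - [[0.04,0,0],[0,0,0]]
    - [[0.0,0,0],[0,0,0]]

```text
time: 7.25
eef_pos: [0.5622, 0.33, 0.034]
tcp_rot: [0.709, -0.002, -0.705, -0.001]
contact_force: [0.3, -0.2, -0.7]
opening: 0.417
```

Request:
drive_tool:
  series:
    - [[0.03,0,0],[0,0,0]]
    - [[0.0,0,0],[0,0,0]]

```text
time: 7.45
eef_pos: [0.563, 0.3302, 0.0335]
tcp_rot: [0.71, -0.001, -0.704, -0.001]
contact_force: [-0.4, -0.8, -0.5]
opening: 0.416
```

Request:
drive_tool:
  series:
    - [[0.04,0,0.05],[0,-0.4,0]]
    - [[0.04,0,0],[0,0,0]]
    - [[0.0,0,0],[0,0,0]]

```text
time: 7.75
eef_pos: [0.5637, 0.3304, 0.0337]
tcp_rot: [0.71, -0.001, -0.705, -0.001]
contact_force: [-0.3, -0.5, -0.8]
opening: 0.418
```

```bash
python3 - <<'E'
from h import *
plan((0.558,0.331,0.0335),90)
E
```

```text
t 7.75 pos [0.5637 0.3304 0.0337] q [ 0.38  0.47  1.75 -0.    0.91  1.95] F [-0.3 -0.5 -0.8] open 0.418 yaw -90.12 tx [ 0.007 -0.001 -1.   ]
[[0.004, -0.013, 0.113], [-0.12, -0.41, -0.03]]
```

```bash
python3 - <<'E'
from h import *
shot('wrist','w7'); shot('scene','s7',(340,90,460,190),5)
F=[]
print(ctrl.get_state()['contact_force'],ctrl.get_state()['eef_pos'])
E
```

```text
[-0.1717012   0.01638974  2.05268186] [0.56379496 0.33041167 0.03348871]
```

View pics/w7.png

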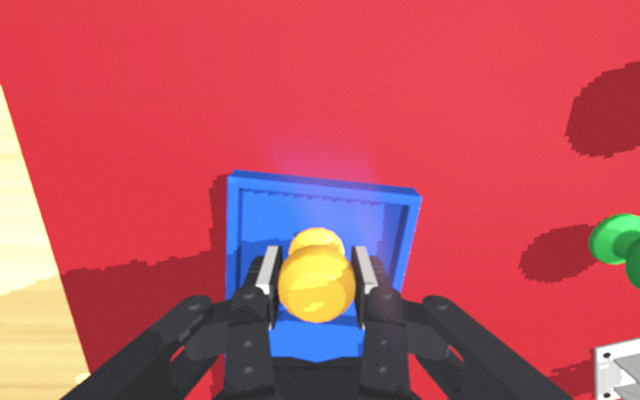

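View pics/s7.png

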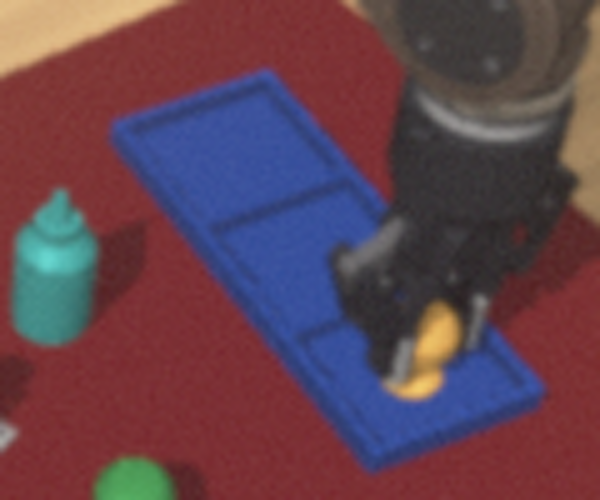

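The knob is down inside the blue tray's far compartment (scene crop 430,350). z has stopped falling with a slight upward force, so I release.

Request:
drive_tool:
  series:
    - [[0,0,0],[0,0,0]]
    - [[0,0,0],[0,0,0]]
    - [[0,0,0],[0,0,0]]
    - [[0,0,0],[0,0,0]]
  grip: 0.7

```text
time: 8.25
eef_pos: [0.5627, 0.3302, 0.0316]
tcp_rot: [0.709, -0.001, -0.705, -0.0]
contact_force: [0.1, 0.1, 0.2]
opening: 0.855
```

Request:
drive_tool:
  series:
    - [[-0.4,0,0],[0,0,0]]
    - [[-0.8,0,0],[0,0,0]]
    - [[-0.8,0,0],[0,0,0]]
    - [[-0.8,0,0],[0,0,0]]
    - [[0,0,0],[0,0,0]]

```text
time: 8.75
eef_pos: [0.5602, 0.3297, 0.1726]
tcp_rot: [-0.706, 0.002, 0.708, -0.0]
contact_force: [0.8, 0.1, 1.0]
opening: 0.848
```

```bash
python3 - <<'E'
from h import *
shot('wrist','w8'); 
plan((0.6605,0.1205,0.17),90)
E
```

```text
t 8.8 pos [0.5586 0.329  0.1693] q [ 0.38  0.3   1.7  -0.    1.15  1.95] F [-0.2 -0.5  0.4] open 0.85 yaw -90.13 tx [-0.007 -0.005 -1.   ]
[[-0.006, 4.167, -2.047], [-0.13, 0.38, -0.31]]
```

View pics/w8.png

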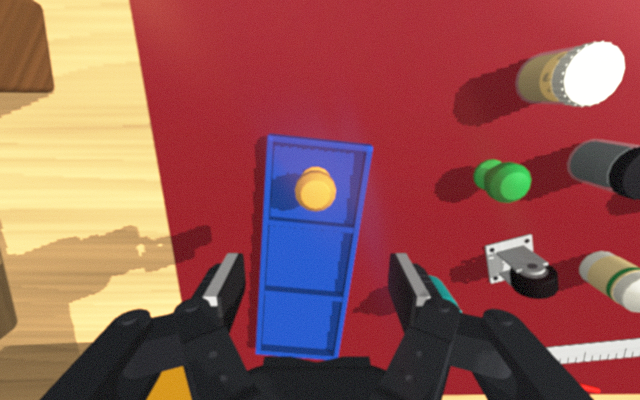

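Knob stands upright in the far blue compartment (316,190). Next is the white-lidded jar (top of this picture, 590,73); the black-lidded one is below it and is not wanted.

Request:
drive_tool:
  series:
    - [[0,0.5,-0.25],[0,0,0]]
    - [[0,0.8,-0.4],[0,0,0]]
    - [[0,0.8,-0.4],[0,0,0]]
    - [[0,0.8,-0.4],[0,0,0]]
    - [[0,0.8,-0.4],[0,0,0]]
  grip: 1

```text
time: 9.3
eef_pos: [0.6474, 0.144, 0.1616]
tcp_rot: [-0.701, -0.001, 0.713, -0.005]
contact_force: [-0.2, 0.6, -0.4]
opening: 1.002
```

Request:
drive_tool:
  series:
    - [[0,0.4,-0.2],[0,0,0]]
    - [[0,0,0],[0,0,0]]
    - [[0,0,0],[0,0,0]]

```text
time: 9.6
eef_pos: [0.6574, 0.117, 0.1553]
tcp_rot: [-0.698, 0.002, 0.716, -0.003]
contact_force: [-0.7, -0.8, 0.2]
opening: 0.999
```

```bash
python3 - <<'E'
from h import *
plan((0.6605,0.1205,0.028),90)
E
```

```text
t 9.6 pos [0.6574 0.117  0.1553] q [ 0.03  0.36  1.65 -0.01  1.16  1.6 ] F [-0.7 -0.8  0.2] open 0.999 yaw -89.94 tx [-0.026 -0.006 -1.   ]
[[2.544, -0.086, -0.129], [0.06, 1.5, -0.37]]
```

Request:
drive_tool:
  series:
    - [[0.4,-0.09,-0.13],[0,1.5,-0.3]]
    - [[0.7,0,0],[0,0,0]]
    - [[0.6,0,0],[0,0,0]]
    - [[0,0,0],[0,0,0]]

```text
time: 10.0
eef_pos: [0.6606, 0.1266, 0.066]
tcp_rot: [-0.706, -0.002, 0.708, -0.002]
contact_force: [-0.3, -0.2, -1.2]
opening: 1.001
```

```bash
python3 - <<'E'
from h import *
plan((0.6605,0.1205,0.028),90)
shot('wrist','w9')
E
```

```text
t 10.0 pos [0.6606 0.1266 0.066 ] q [0.04 0.46 1.69 0.   0.99 1.6 ] F [-0.3 -0.2 -1.2] open 1.001 yaw -89.67 tx [-0.002  0.    -1.   ]
[[0.759, 0.122, 0.001], [0.33, 0.1, 0.01]]
```

View pics/w9.png

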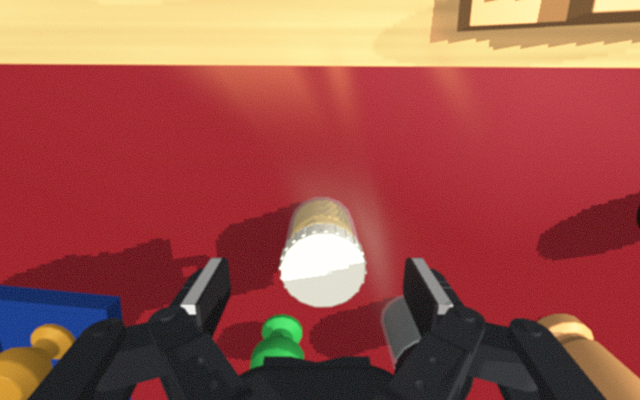

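```bash
python3 - <<'E'
from h import *
print(px2w('w9',322,270,.062),px2w('w9',322,206,.006))
print(px2w('w3',318,280,.036))
E
```

```text
[0.65915265 0.12337039 0.062     ] [0.67335894 0.12255248 0.006     ]
[ 0.68003018 -0.00423935  0.036     ]
```

Request:
drive_tool:
  series:
    - [[0.4,0.09,0],[0.3,0,0]]
    - [[0.3,0,0],[0,0,0]]
    - [[0,0,0],[0,0,0]]

```text
time: 10.35
eef_pos: [0.6644, 0.1252, 0.0375]
tcp_rot: [0.71, 0.002, -0.704, 0.001]
contact_force: [-0.8, -0.2, -0.5]
opening: 1.002
```

```bash
python3 - <<'E'
from h import *
plan((0.6605,0.1215,0.028),90)
E
```

```text
t 10.35 pos [0.6644 0.1252 0.0375] q [0.04 0.51 1.69 0.   0.94 1.6 ] F [-0.8 -0.2 -0.5] open 1.002 yaw -89.76 tx [ 0.009  0.001 -1.   ]
[[0.189, 0.075, 0.08], [0.24, -0.51, 0.06]]
```

Request:
drive_tool:
  series:
    - [[0.18,0.05,0.1],[0,-0.5,0]]
    - [[0,0,0.03],[0,-0.2,0]]
    - [[0,0,0],[0,0,0]]

```text
time: 10.65
eef_pos: [0.6595, 0.1235, 0.0315]
tcp_rot: [0.707, 0.002, -0.707, 0.001]
contact_force: [0.5, -0.3, -0.2]
opening: 0.998
```

Request:
drive_tool:
  series:
    - [[0,0,0],[0,0,0]]
    - [[0,0,0],[0,0,0]]
    - [[0,0,0],[0,0,0]]
    - [[0,0,0],[0,0,0]]
    - [[0,0,0],[0,0,0]]
  grip: -1

```text
time: 11.15
eef_pos: [0.6608, 0.1233, 0.0336]
tcp_rot: [0.709, 0.002, -0.706, 0.001]
contact_force: [0.3, -0.9, -1.2]
opening: 0.504
```

Request:
drive_tool:
  series:
    - [[0,0,0],[0,0,0]]
    - [[0,0,0],[0,0,0]]

```text
time: 11.35
eef_pos: [0.6608, 0.1233, 0.0336]
tcp_rot: [0.709, 0.002, -0.706, 0.001]
contact_force: [-0.6, -0.1, 1.0]
opening: 0.508
```

```bash
python3 - <<'E'
from h import *
plan((0.6605,0.1205,0.15),90)
E
```

```text
t 11.35 pos [0.6608 0.1233 0.0336] q [0.03 0.51 1.7  0.   0.93 1.6 ] F [-0.6 -0.1  1. ] open 0.508 yaw -89.71 tx [ 0.004  0.001 -1.   ]
[[-2.329, 0.053, -0.003], [0.29, -0.23, 0.08]]
```

Request:
drive_tool:
  series:
    - [[-0.3,0,0],[0,0,0]]
    - [[-0.7,0,0],[0,0,0]]
    - [[-0.8,0,0],[0,0,0]]
    - [[-0.6,-0.3,0.26],[0,0,0]]
    - [[-0.1,-0.6,0.52],[0,0,0]]

```text
time: 11.85
eef_pos: [0.6214, 0.1656, 0.1635]
tcp_rot: [0.707, 0.0, -0.707, -0.001]
contact_force: [-0.2, 1.3, -0.9]
opening: 0.506
```

Request:
drive_tool:
  series:
    - [[0,-0.65,0.57],[0,0,0]]
    - [[0,-0.65,0.57],[0,0,0]]
    - [[0,-0.65,0.57],[0,0,0]]
    - [[0,-0.65,0.57],[0,0,0]]
    - [[0,-0.3,0.27],[0,0,0]]

```text
time: 12.35
eef_pos: [0.4905, 0.3165, 0.1729]
tcp_rot: [0.711, 0.001, -0.703, -0.003]
contact_force: [0.1, -0.2, -0.2]
opening: 0.505
```

```bash
python3 - <<'E'
from h import *
plan((0.473,0.340,0.0386),90)
E
```

```text
t 12.35 pos [0.4905 0.3165 0.1729] q [0.4  0.15 1.87 0.   1.11 1.97] F [ 0.1 -0.2 -0.2] open 0.505 yaw -90.16 tx [ 0.012  0.005 -1.   ]
[[2.684, -0.455, 0.384], [-0.16, -0.7, 0.31]]
```

Request:
drive_tool:
  series:
    - [[0.2,-0.4,0.35],[0,-0.7,0.3]]
    - [[0.6,0,0],[0,0,0]]
    - [[0.6,0,0],[0,0,0]]
    - [[0.4,0,0],[0,0,0]]
    - [[0,0,0],[0,0,0]]

```text
time: 12.85
eef_pos: [0.4708, 0.3425, 0.0879]
tcp_rot: [0.71, 0.003, -0.704, -0.0]
contact_force: [-0.2, -0.6, -1.0]
opening: 0.508
```

```bash
python3 - <<'E'
from h import *
plan((0.473,0.340,0.0386),90)
shot('wrist','w10')
E
```

```text
t 12.85 pos [0.4708 0.3425 0.0879] q [0.45 0.26 1.92 0.   0.96 2.02] F [-0.2 -0.6 -1. ] open 0.508 yaw -89.73 tx [ 0.008  0.005 -1.   ]
[[0.986, 0.056, -0.036], [0.27, -0.46, 0.28]]
```

View pics/w10.png

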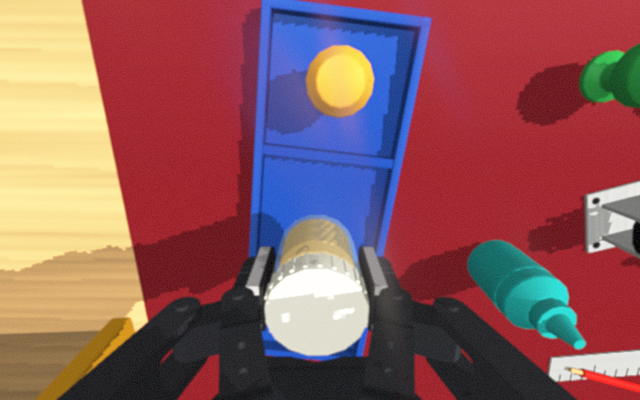

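Request:
drive_tool:
  series:
    - [[0.4,0.04,-0.04],[0.2,-0.4,0.2]]
    - [[0.3,0,0],[0,0,0]]
    - [[0.1,0,0],[0,0,0]]
    - [[0,0,0],[0,0,0]]

```text
time: 13.3
eef_pos: [0.4784, 0.343, 0.0553]
tcp_rot: [0.712, 0.003, -0.702, -0.002]
contact_force: [-0.6, -0.6, -1.3]
opening: 0.504
```

```bash
python3 - <<'E'
from h import *
plan((0.473,0.340,0.0386),90)
E
```

```text
t 13.3 pos [0.4784 0.343  0.0553] q [0.45 0.31 1.92 0.   0.89 2.02] F [-0.6 -0.6 -1.3] open 0.504 yaw -89.96 tx [ 0.013  0.008 -1.   ]
[[0.333, 0.063, 0.113], [0.04, -0.76, 0.43]]
```

Request:
drive_tool:
  series:
    - [[0.15,0.06,0.12],[0,-0.8,0.4]]
    - [[0.12,0,0.05],[0,-0.4,0]]
    - [[0.06,0,0],[0,0,0]]
    - [[0,0,0],[0,0,0]]

```text
time: 13.7
eef_pos: [0.4705, 0.3405, 0.04]
tcp_rot: [-0.705, -0.001, 0.709, 0.0]
contact_force: [0.1, 0.0, -1.6]
opening: 0.504
```

```bash
python3 - <<'E'
from h import *
plan((0.473,0.340,0.0386),90)
E
```

```text
t 13.7 pos [0.4705 0.3405 0.04  ] q [0.45 0.33 1.93 0.01 0.88 2.02] F [ 0.1  0.  -1.6] open 0.504 yaw -89.96 tx [-0.006  0.002 -1.   ]
[[0.027, 0.011, -0.05], [0.04, 0.35, 0.1]]
```

Request:
drive_tool:
  series:
    - [[0.04,0,-0.03],[0,0.3,0]]
    - [[0.03,0,0],[0,0,0]]
    - [[0.02,0,0],[0,0,0]]

```text
time: 14.0
eef_pos: [0.4723, 0.3409, 0.0386]
tcp_rot: [-0.706, -0.001, 0.708, -0.0]
contact_force: [-2.2, -1.1, 2.4]
opening: 0.507
```

Request:
drive_tool:
  series:
    - [[0.03,0,0],[0,0,0]]
    - [[0.0,0,0],[0,0,0]]

```text
time: 14.2
eef_pos: [0.4727, 0.3412, 0.039]
tcp_rot: [-0.706, -0.001, 0.708, -0.0]
contact_force: [-0.5, -0.6, -0.9]
opening: 0.509
```

```bash
python3 - <<'E'
from h import *
shot('scene','s8',(340,90,460,190),5)
plan((0.473,0.340,0.0386),90)
E
```

```text
t 14.25 pos [0.4729 0.3412 0.039 ] q [0.45 0.34 1.92 0.   0.88 2.02] F [ 0.2 -0.1 -1. ] open 0.506 yaw -89.92 tx [-0.002  0.    -1.   ]
[[0.008, 0.025, -0.003], [0.08, 0.1, 0.03]]
```

View pics/s8.png

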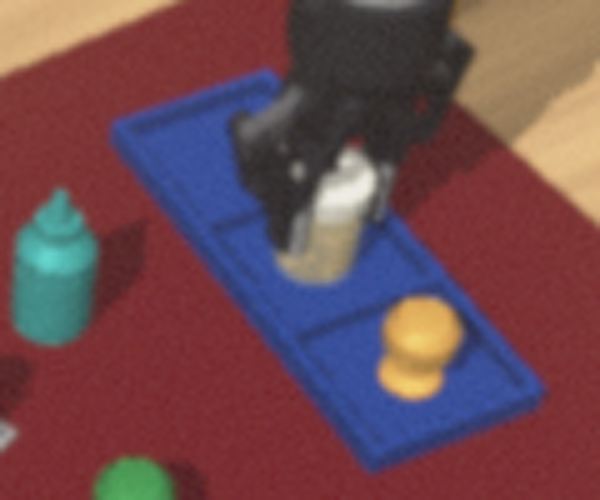

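Jar is in the middle blue compartment at its expected floor height, and the knob is upright (415,345). Releasing.

Request:
drive_tool:
  series:
    - [[0,0,0],[0,0,0]]
    - [[0,0,0],[0,0,0]]
    - [[0,0,0],[0,0,0]]
    - [[0,0,0],[0,0,0]]
  grip: 0.7

```text
time: 14.65
eef_pos: [0.4736, 0.3415, 0.0387]
tcp_rot: [0.707, 0.001, -0.707, -0.0]
contact_force: [-0.5, 0.5, 0.2]
opening: 0.849
```

Request:
drive_tool:
  series:
    - [[-0.4,0,0],[0,0,0]]
    - [[-0.8,0,0],[0,0,0]]
    - [[-0.8,0,0],[0,0,0]]
    - [[-0.8,0,0],[0,0,0]]
    - [[0,0,0],[0,0,0]]

```text
time: 15.15
eef_pos: [0.4726, 0.3406, 0.1809]
tcp_rot: [-0.705, 0.0, 0.709, -0.001]
contact_force: [-0.4, 0.9, 1.3]
opening: 0.848
```

```bash
python3 - <<'E'
from h import *
shot('wrist','w11'); 
plan((0.561,-0.064,0.17),90)
E
```

```text
t 15.2 pos [0.471  0.3398 0.1777] q [0.45 0.15 1.86 0.   1.14 2.02] F [-0.7 -0.3 -0.7] open 0.85 yaw -89.94 tx [-0.01  -0.003 -1.   ]
[[0.164, 8.078, -1.793], [0.06, 0.55, -0.19]]
```

View pics/w11.png

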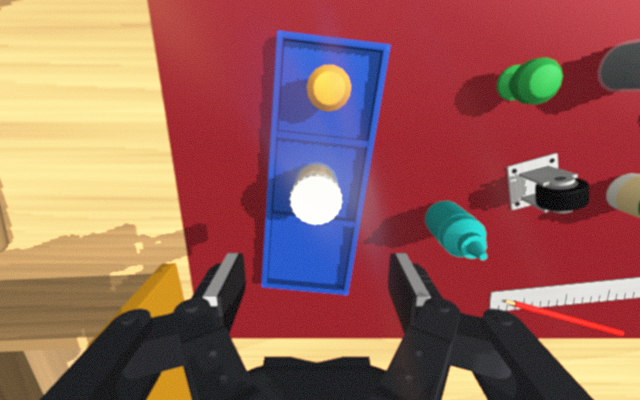

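The jar stands upright in the middle compartment (316,200). Now the light beech foot.

Request:
drive_tool:
  series:
    - [[0,0.5,-0.1],[0,0,0]]
    - [[0,0.9,-0.2],[0,0,0]]
    - [[0,0.9,-0.2],[0,0,0]]
    - [[0,0.9,-0.2],[0,0,0]]
    - [[0,0.9,-0.2],[0,0,0]]
  grip: 1

```text
time: 15.7
eef_pos: [0.5135, 0.1332, 0.1716]
tcp_rot: [-0.701, -0.003, 0.713, -0.005]
contact_force: [2.2, 0.2, -0.0]
opening: 1.003
```

Request:
drive_tool:
  series:
    - [[0,0.9,-0.2],[0,0,0]]
    - [[0,0.9,-0.2],[0,0,0]]
    - [[0,0.9,-0.2],[0,0,0]]
    - [[0,0.7,-0.15],[0,0,0]]
    - [[0,0,0],[0,0,0]]

```text
time: 16.2
eef_pos: [0.5499, -0.0478, 0.1629]
tcp_rot: [-0.697, -0.001, 0.717, -0.003]
contact_force: [-0.2, 0.3, -0.2]
opening: 0.998
```

```bash
python3 - <<'E'
from h import *
plan((0.561,-0.064,0.031),90)
shot('wrist','w12')
E
```

```text
t 16.2 pos [ 0.5499 -0.0478  0.1629] q [-0.27  0.11  1.93 -0.01  1.12  1.3 ] F [-0.2  0.3 -0.2] open 0.998 yaw -89.66 tx [-0.029 -0.002 -1.   ]
[[2.632, 0.32, -0.296], [0.34, 1.64, -0.12]]
```

View pics/w12.png

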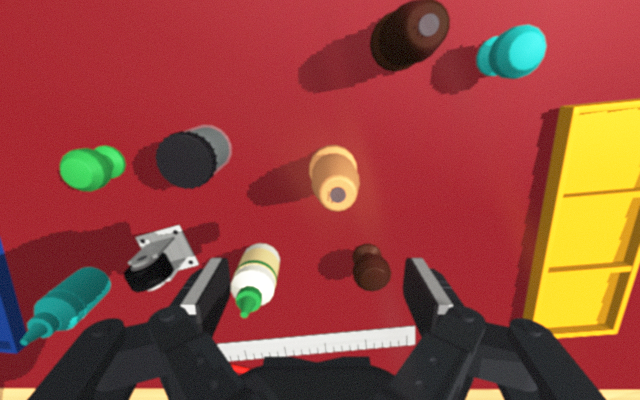

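```bash
python3 - <<'E'
from h import *
print(px2w('w12',338,194,.08))
E
```

```text
[ 0.56163556 -0.06421433  0.08      ]
```

Request:
drive_tool:
  series:
    - [[0.1,0.3,-0.3],[0.3,1.6,0]]
    - [[0.2,0,0],[0,0,0]]
    - [[0,0,0],[0,0,0]]

```text
time: 16.55
eef_pos: [0.5616, -0.0577, 0.1426]
tcp_rot: [-0.704, -0.002, 0.71, 0.0]
contact_force: [-0.3, 0.9, -0.0]
opening: 0.997
```

```bash
python3 - <<'E'
from h import *
plan((0.561,-0.064,0.031),90)
E
```

```text
t 16.55 pos [ 0.5616 -0.0577  0.1426] q [-0.28  0.15  1.93  0.    1.07  1.29] F [-0.3  0.9 -0. ] open 0.997 yaw -89.84 tx [-0.009  0.003 -1.   ]
[[2.232, 0.132, -0.007], [0.16, 0.49, 0.17]]
```

Request:
drive_tool:
  series:
    - [[0.4,0.13,0],[0.1,0.5,0.1]]
    - [[0.6,0,0],[0,0,0]]
    - [[0.6,0,0],[0,0,0]]
    - [[0.2,0,0],[0,0,0]]
    - [[0,0,0],[0,0,0]]

```text
time: 17.05
eef_pos: [0.5593, -0.0566, 0.0496]
tcp_rot: [-0.706, -0.005, 0.708, -0.002]
contact_force: [-0.5, 0.1, -0.7]
opening: 0.998
```

```bash
python3 - <<'E'
from h import *
plan((0.561,-0.064,0.031),90)
E
```

```text
t 17.05 pos [ 0.5593 -0.0566  0.0496] q [-0.28  0.28  1.97  0.    0.89  1.28] F [-0.5  0.1 -0.7] open 0.998 yaw -89.47 tx [-0.003  0.004 -1.   ]
[[0.371, 0.15, -0.034], [0.53, 0.17, 0.21]]
```

Request:
drive_tool:
  series:
    - [[0.2,0.18,-0.03],[0.5,0.2,0.2]]
    - [[0.12,0.05,0],[0,0,0]]
    - [[0.0,0,0],[0,0,0]]

```text
time: 17.35
eef_pos: [0.5626, -0.0682, 0.0352]
tcp_rot: [0.709, 0.0, -0.705, 0.001]
contact_force: [0.2, 0.7, -0.7]
opening: 0.999
```

```bash
python3 - <<'E'
from h import *
plan((0.561,-0.064,0.031),90)
shot('wrist','w13')
E
```

```text
t 17.35 pos [ 0.5626 -0.0682  0.0352] q [-0.3   0.31  1.97  0.    0.86  1.27] F [ 0.2  0.7 -0.7] open 0.999 yaw -89.9 tx [ 0.005 -0.001 -1.   ]
[[0.085, -0.084, 0.033], [0.1, -0.26, -0.08]]
```

View pics/w13.png

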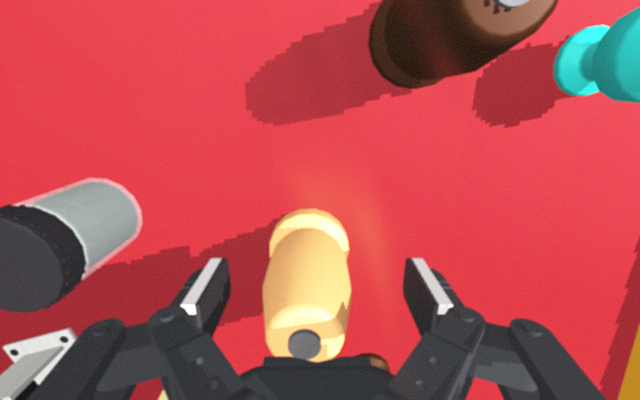

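Request:
drive_tool:
  series:
    - [[0.07,-0.09,0.03],[0,0,0]]
    - [[0.02,0,0],[0,0,0]]
    - [[0,0,0],[0,0,0]]

```text
time: 17.7
eef_pos: [0.5627, -0.064, 0.0327]
tcp_rot: [0.71, -0.0, -0.704, 0.001]
contact_force: [0.0, -0.1, -0.1]
opening: 1.0
```

Request:
drive_tool:
  series:
    - [[0,0,0],[0,0,0]]
    - [[0,0,0],[0,0,0]]
    - [[0,0,0],[0,0,0]]
    - [[0,0,0],[0,0,0]]
    - [[0,0,0],[0,0,0]]
  grip: -1

```text
time: 18.2
eef_pos: [0.5633, -0.064, 0.0336]
tcp_rot: [0.711, -0.001, -0.703, 0.001]
contact_force: [0.0, 1.1, -0.7]
opening: 0.458
```

Request:
drive_tool:
  series:
    - [[0,0,0],[0,0,0]]
    - [[0,0,0],[0,0,0]]

```text
time: 18.4
eef_pos: [0.5634, -0.064, 0.0336]
tcp_rot: [0.711, -0.001, -0.703, 0.001]
contact_force: [0.3, 0.9, -0.1]
opening: 0.455
```

```bash
python3 - <<'E'
from h import *
plan((0.561,-0.064,0.15),90)
E
```

```text
t 18.4 pos [ 0.5634 -0.064   0.0336] q [-0.29  0.31  1.97  0.    0.85  1.28] F [ 0.3  0.9 -0.1] open 0.455 yaw -89.93 tx [ 0.01  -0.003 -1.   ]
[[-2.329, 0.007, 0.023], [0.07, -0.59, -0.16]]
```

Request:
drive_tool:
  series:
    - [[-0.3,0,0],[0,0,0]]
    - [[-0.7,0,0],[0,0,0]]
    - [[-0.8,0,0],[0,0,0]]
    - [[-0.6,0.3,0],[0,0,0]]
    - [[-0.1,0.7,0],[0,0,0]]

```text
time: 18.9
eef_pos: [0.5601, -0.1111, 0.1636]
tcp_rot: [0.709, 0.002, -0.706, 0.003]
contact_force: [0.6, -0.7, -0.8]
opening: 0.453
```

```bash
python3 - <<'E'
from h import *
plan((0.580,-0.324,0.16),90)
E
```

```text
t 18.9 pos [ 0.5601 -0.1111  0.1636] q [-0.37  0.14  1.9   0.    1.1   1.19] F [ 0.6 -0.7 -0.8] open 0.453 yaw -89.63 tx [ 0.004 -0.001 -1.   ]
[[0.077, 4.261, -0.371], [0.37, -0.23, -0.04]]
```

Request:
drive_tool:
  series:
    - [[0,0.8,-0.07],[0,0,0]]
    - [[0,0.8,-0.07],[0,0,0]]
    - [[0,0.8,-0.07],[0,0,0]]
    - [[0,0.8,-0.07],[0,0,0]]
    - [[0,0.3,-0.05],[0,0,0]]

```text
time: 19.4
eef_pos: [0.5795, -0.294, 0.1748]
tcp_rot: [0.712, 0.0, -0.702, 0.005]
contact_force: [0.3, 0.3, -1.4]
opening: 0.452
```

Request:
drive_tool:
  series:
    - [[0,0,0],[0,0,0]]

```text
time: 19.5
eef_pos: [0.5795, -0.2959, 0.1756]
tcp_rot: [0.713, -0.001, -0.702, 0.005]
contact_force: [0.1, 0.4, -0.6]
opening: 0.456
```

```bash
python3 - <<'E'
from h import *
plan((0.580,-0.324,0.0386),90)
shot('wrist','w14')
E
```

```text
t 19.5 pos [ 0.5795 -0.2959  0.1756] q [-0.63  0.28  1.71  0.    1.13  0.94] F [ 0.1  0.4 -0.6] open 0.456 yaw -89.7 tx [ 0.016 -0.008 -1.   ]
[[2.744, 0.54, 0.036], [0.31, -0.9, -0.46]]
```

View pics/w14.png

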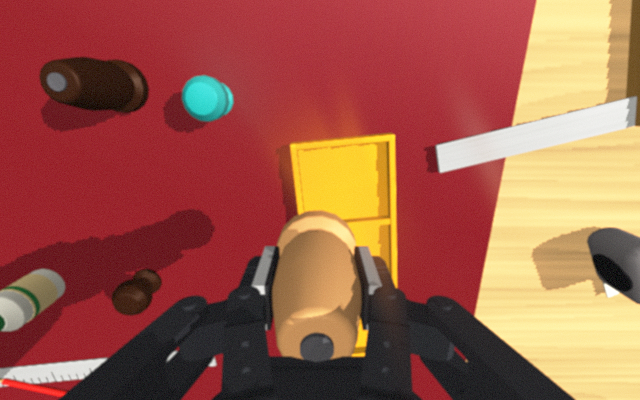

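```bash
python3 - <<'E'
from h import *
for u,v in [(291,145),(396,135)]: print(px2w('w14',u,v,.018).round(4))
E
```

```text
[ 0.6204 -0.2733  0.018 ]
[ 0.6301 -0.3723  0.018 ]
```

Request:
drive_tool:
  series:
    - [[0.2,0.5,0.03],[0.2,-0.5,-0.4]]
    - [[0.6,0.1,0],[0,0,0]]
    - [[0.6,0,0],[0,0,0]]
    - [[0.3,0,0],[0,0,0]]
    - [[0,0,0],[0,0,0]]

```text
time: 20.05
eef_pos: [0.5804, -0.3172, 0.0912]
tcp_rot: [0.71, 0.004, -0.704, 0.003]
contact_force: [0.0, -0.1, -0.8]
opening: 0.452
```

```bash
python3 - <<'E'
from h import *
plan((0.580,-0.324,0.0386),90)
E
```

```text
t 20.05 pos [ 0.5804 -0.3172  0.0912] q [-0.66  0.41  1.72  0.01  1.01  0.9 ] F [ 0.  -0.1 -0.8] open 0.452 yaw -89.41 tx [ 0.008  0.002 -1.   ]
[[1.052, 0.138, 0.018], [0.59, -0.45, 0.09]]
```

Request:
drive_tool:
  series:
    - [[0.4,0.2,0.02],[0.4,0,0]]
    - [[0.3,0,0],[0,0,0]]
    - [[0.15,0,0],[0,0,0]]
    - [[0,0,0],[0,0,0]]

```text
time: 20.45
eef_pos: [0.5825, -0.3241, 0.0515]
tcp_rot: [0.711, 0.003, -0.703, 0.003]
contact_force: [-0.2, 0.6, -0.5]
opening: 0.45
```

```bash
python3 - <<'E'
from h import *
plan((0.580,-0.324,0.0386),90)
E
```

```text
t 20.45 pos [ 0.5825 -0.3241  0.0515] q [-0.66  0.47  1.71  0.01  0.95  0.9 ] F [-0.2  0.6 -0.5] open 0.45 yaw -89.56 tx [ 0.011  0.    -1.   ]
[[0.257, -0.002, 0.054], [0.44, -0.65, 0.0]]
```

Request:
drive_tool:
  series:
    - [[0.12,0,0.05],[0,0,0]]
    - [[0.1,0,0],[0,0,0]]
    - [[0.05,0,0],[0,0,0]]
    - [[0,0,0],[0,0,0]]

```text
time: 20.85
eef_pos: [0.5816, -0.3242, 0.0399]
tcp_rot: [0.712, 0.002, -0.702, 0.004]
contact_force: [-0.8, 1.6, -1.4]
opening: 0.453
```

```bash
python3 - <<'E'
from h import *
plan((0.580,-0.324,0.0386),90)
E
```

```text
t 20.85 pos [ 0.5816 -0.3242  0.0399] q [-0.66  0.48  1.72  0.01  0.93  0.89] F [-0.8  1.6 -1.4] open 0.453 yaw -89.51 tx [ 0.015 -0.002 -1.   ]
[[0.026, -0.005, 0.033], [0.49, -0.85, -0.14]]
```

Request:
drive_tool:
  series:
    - [[0.03,0,0],[0,-0.3,0]]
    - [[0.03,0,0],[0,0,0]]
    - [[0,0,0],[0,0,0]]

```text
time: 21.15
eef_pos: [0.5823, -0.3248, 0.039]
tcp_rot: [0.711, 0.002, -0.704, 0.004]
contact_force: [0.6, 0.7, 0.5]
opening: 0.451
```

Request:
drive_tool:
  series:
    - [[0.03,0,0],[0,0,0]]
    - [[0,0,0],[0,0,0]]

```text
time: 21.35
eef_pos: [0.5829, -0.3253, 0.0388]
tcp_rot: [0.711, 0.002, -0.703, 0.004]
contact_force: [-0.2, 0.5, -0.8]
opening: 0.456
```

```bash
python3 - <<'E'
from h import *
shot('scene','s9',(100,190,230,330),4)
plan((0.580,-0.324,0.0386),90)
E
```

```text
t 21.4 pos [ 0.5829 -0.3253  0.0387] q [-0.66  0.49  1.72  0.    0.93  0.9 ] F [ 0.2 -0.3 -0.8] open 0.453 yaw -89.52 tx [ 0.011 -0.004 -1.   ]
[[0.0, -0.027, 0.058], [0.48, -0.63, -0.22]]
```

View pics/s9.png

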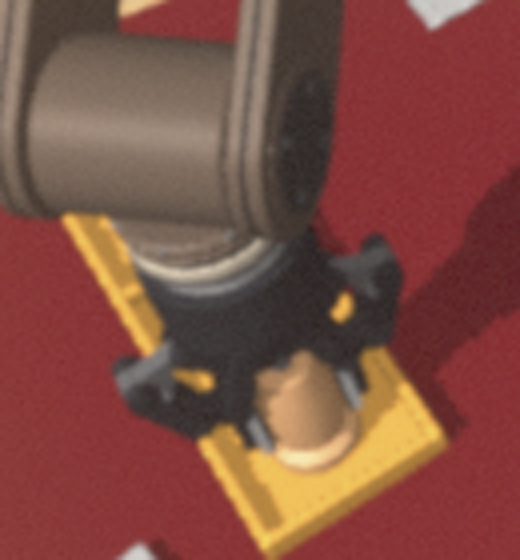

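The foot rests in the far yellow compartment (scene crop 310,430) at floor height. Release.

Request:
drive_tool:
  series:
    - [[0,0,0],[0,0,0]]
    - [[0,0,0],[0,0,0]]
    - [[0,0,0],[0,0,0]]
    - [[0,0,0],[0,0,0]]
  grip: 0.7

```text
time: 21.8
eef_pos: [0.5828, -0.3253, 0.0378]
tcp_rot: [0.711, 0.002, -0.703, 0.004]
contact_force: [-0.2, 0.0, -0.3]
opening: 0.848
```

Request:
drive_tool:
  series:
    - [[-0.4,0,0],[0,0,0]]
    - [[-0.8,0,0],[0,0,0]]
    - [[-0.8,0,0],[0,0,0]]
    - [[-0.8,0,0],[0,0,0]]
    - [[0,0,0],[0,0,0]]

```text
time: 22.3
eef_pos: [0.58, -0.3239, 0.1795]
tcp_rot: [0.709, 0.003, -0.705, 0.003]
contact_force: [-0.1, 0.3, 0.2]
opening: 0.847
```

```bash
python3 - <<'E'
from h import *
shot('wrist','w15'); 
plan((0.468,0.113,0.18),15.5)
E
```

```text
t 22.35 pos [ 0.5787 -0.323   0.1761] q [-0.66  0.32  1.66  0.    1.16  0.9 ] F [ 0.6 -0.5 -0.2] open 0.85 yaw -89.54 tx [ 0.002  0.003 -1.   ]
[[-0.053, -8.737, 2.143], [74.96, 0.03, 0.23]]
```

View pics/w15.png

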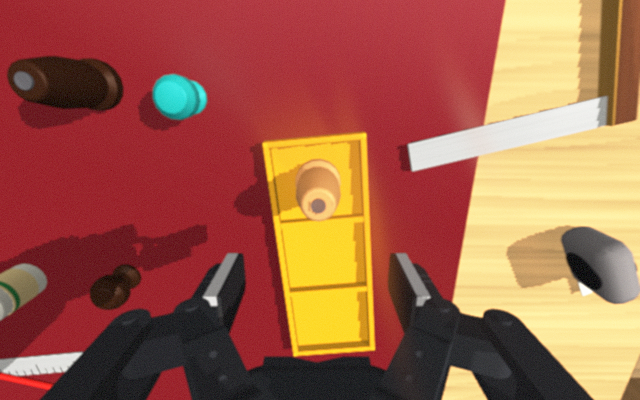

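Foot upright in the far yellow compartment (318,190). Next is the castor.

Request:
drive_tool:
  series:
    - [[-0.1,-0.5,0.1],[0,0,0]]
    - [[0,-0.9,0.22],[0,0,0]]
    - [[0,-0.9,0.22],[0,0,0]]
    - [[0,-0.9,0.22],[0,0,0]]
    - [[0,-0.9,0.22],[0,0,0]]
  grip: 1

```text
time: 22.85
eef_pos: [0.5246, -0.1165, 0.1752]
tcp_rot: [-0.705, -0.002, 0.709, 0.003]
contact_force: [0.9, 1.1, -0.3]
opening: 0.998
```

Request:
drive_tool:
  series:
    - [[-0.1,-0.9,0.22],[0,0,0]]
    - [[0,-0.9,0.22],[0,0,0]]
    - [[0,-0.9,0.22],[0,0,0]]
    - [[0,-0.7,0.2],[0,0,0]]
    - [[0,-0.4,0.1],[0,0,0]]

```text
time: 23.35
eef_pos: [0.4677, 0.084, 0.1736]
tcp_rot: [-0.701, -0.003, 0.714, 0.004]
contact_force: [0.8, 0.1, -0.3]
opening: 0.996
```

Request:
drive_tool:
  series:
    - [[0,0,0],[-8.4,0,0]]
    - [[0,0,0],[-8.4,0,0]]
    - [[0,0,0],[-8.4,0,0]]
    - [[0,0,0],[-8.4,0,0]]
    - [[0,0,0],[-8.4,0,0]]

```text
time: 23.85
eef_pos: [0.4607, 0.0885, 0.1651]
tcp_rot: [-0.648, -0.268, 0.667, -0.252]
contact_force: [0.0, 0.3, -0.7]
opening: 0.996
```

Request:
drive_tool:
  series:
    - [[0,0,0],[-8.4,0,0]]
    - [[0,0,0],[-8.4,0,0]]
    - [[0,0,0],[-8.4,0,0]]
    - [[0,0,0],[-8.4,0,0]]
    - [[0,0,0],[-8.4,0,0]]

```text
time: 24.35
eef_pos: [0.4552, 0.0888, 0.1565]
tcp_rot: [-0.507, -0.497, 0.526, -0.468]
contact_force: [-0.5, 1.3, 0.3]
opening: 1.001
```

```bash
python3 - <<'E'
from h import *
shot('wrist','w16'); 
plan((0.468,0.113,0.16),15.5)
E
```

```text
t 24.4 pos [0.4549 0.0888 0.1562] q [-0.03 -0.07  2.13  0.01  1.13  0.03] F [ 0.8  0.3 -0.7] open 1.0 yaw -3.69 tx [-0.049  0.011 -0.999]
[[-0.084, 0.227, -0.501], [-19.2, -0.93, 2.73]]
```

View pics/w16.png

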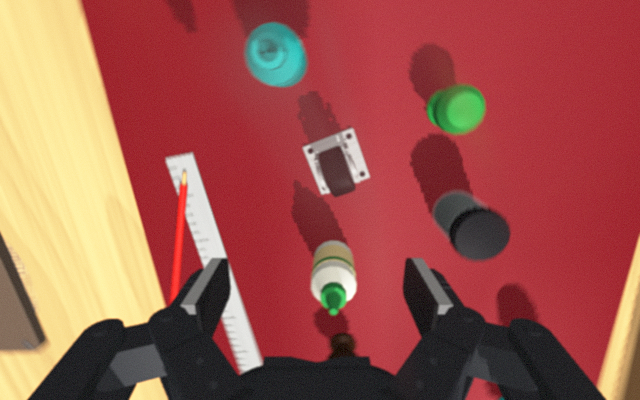

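Request:
drive_tool:
  series:
    - [[-0.1,0.1,-0.3],[-6.4,-0.5,2]]
    - [[0,0.1,-0.2],[-6.4,-0.4,0.7]]
    - [[0,0,0],[-6.4,0,0]]
    - [[0,0,0],[0,0,0]]

```text
time: 24.8
eef_pos: [0.4628, 0.1142, 0.1559]
tcp_rot: [0.425, 0.565, -0.431, 0.562]
contact_force: [0.2, 0.5, 1.1]
opening: 1.001
```

```bash
python3 - <<'E'
from h import *
shot('wrist','w17'); 
plan((0.468,0.113,0.16),15.5)
E
```

```text
t 24.85 pos [0.4627 0.1141 0.1557] q [ 0.03 -0.06  2.12 -0.    1.09 -0.24] F [ 0.6 -0.5  0.6] open 0.997 yaw 15.48 tx [-0.009 -0.004 -1.   ]
[[-0.086, 0.097, 0.049], [-0.02, 0.1, 0.55]]
```

View pics/w17.png

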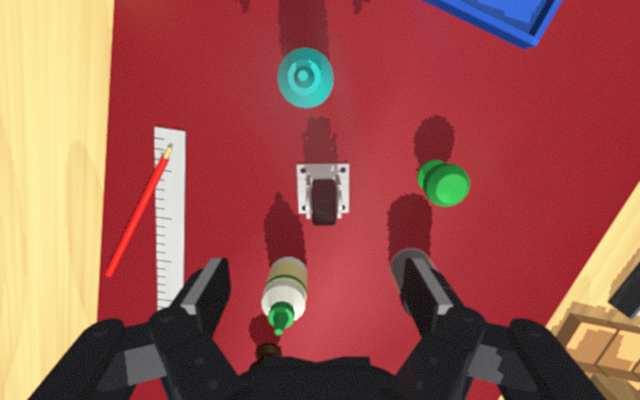

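```bash
python3 - <<'E'
from h import *
P=np.array([px2w('w17',u,v,.005) for u,v in [(296,163),(348,164),(349,216),(298,213)]]);print(P.round(4),P.mean(0))
plan((P[:,0].mean(),P[:,1].mean(),.034),15.5)
E
```

```text
[[0.4373 0.1296 0.005 ]
 [0.4847 0.142  0.005 ]
 [0.5016 0.0918 0.005 ]
 [0.4517 0.0811 0.005 ]] [0.46881847 0.11112747 0.005     ]
t 24.85 pos [0.4627 0.1141 0.1557] q [ 0.03 -0.06  2.12 -0.    1.09 -0.24] F [ 0.6 -0.5  0.6] open 0.997 yaw 15.48 tx [-0.009 -0.004 -1.   ]
[[2.434, 0.127, 0.085], [-0.02, 0.1, 0.55]]
```

Request:
drive_tool:
  series:
    - [[0.3,0.15,0.07],[0,0,0.5]]
    - [[0.6,0,0],[0,0,0]]
    - [[0.6,0,0],[0,0,0]]
    - [[0.2,0,0],[0,0,0]]
    - [[0,0,0],[0,0,0]]

```text
time: 25.35
eef_pos: [0.471, 0.1117, 0.0677]
tcp_rot: [0.433, 0.558, -0.434, 0.559]
contact_force: [0.5, 0.2, 0.2]
opening: 0.998
```

```bash
python3 - <<'E'
from h import *
plan((.4685,.112,.034),15.5)
E
```

```text
t 25.35 pos [0.471  0.1117 0.0677] q [ 0.02  0.09  2.16 -0.    0.89 -0.23] F [0.5 0.2 0.2] open 0.998 yaw 14.42 tx [ 0.    -0.002 -1.   ]
[[0.674, -0.046, -0.019], [-1.08, 0.1, 0.02]]
```

Request:
drive_tool:
  series:
    - [[0.3,-0.05,0],[-1.1,0,0]]
    - [[0.3,0,0],[0,0,0]]
    - [[0.06,0,0],[0,0,0]]
    - [[0,0,0],[0,0,0]]

```text
time: 25.75
eef_pos: [0.4717, 0.1109, 0.038]
tcp_rot: [0.43, 0.56, -0.428, 0.564]
contact_force: [0.4, -0.0, 0.0]
opening: 1.002
```

```bash
python3 - <<'E'
from h import *
plan((.4685,.112,.034),15.5)
shot('wrist','w18'); 
E
```

```text
t 25.75 pos [0.4717 0.1109 0.038 ] q [ 0.02  0.15  2.17 -0.    0.82 -0.24] F [ 0.4 -0.   0. ] open 1.002 yaw 15.23 tx [ 0.006 -0.002 -1.   ]
[[0.08, -0.056, -0.039], [-0.27, 0.18, -0.31]]
```

View pics/w18.png

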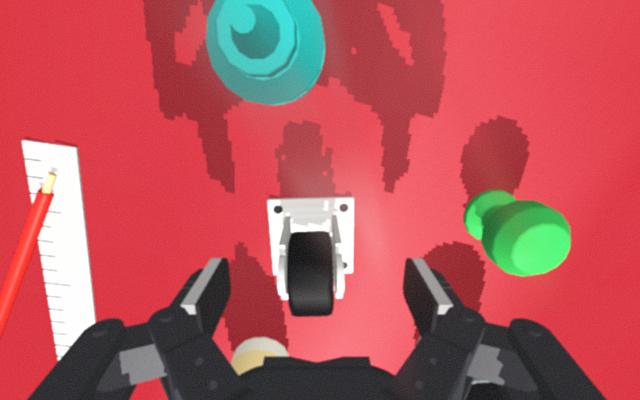

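Request:
drive_tool:
  series:
    - [[0.08,-0.06,-0.02],[0,0,-0.3]]
    - [[0.02,0,0],[0,0,0]]
    - [[0,0,0],[0,0,0]]

```text
time: 26.1
eef_pos: [0.4705, 0.1112, 0.0356]
tcp_rot: [0.43, 0.559, -0.429, 0.564]
contact_force: [0.2, -0.3, 0.0]
opening: 0.999
```

Request:
drive_tool:
  series:
    - [[0,0,0],[0,0,0]]
    - [[0,0,0],[0,0,0]]
    - [[0,0,0],[0,0,0]]
    - [[0,0,0],[0,0,0]]
    - [[0,0,0],[0,0,0]]
  grip: -1

```text
time: 26.6
eef_pos: [0.4711, 0.1112, 0.0367]
tcp_rot: [0.43, 0.559, -0.429, 0.564]
contact_force: [-0.9, 0.3, -0.3]
opening: 0.339
```

Request:
drive_tool:
  series:
    - [[0,0,0],[0,0,0]]
    - [[0,0,0],[0,0,0]]
    - [[0,0,0],[0,0,0]]

```text
time: 26.9
eef_pos: [0.4709, 0.1112, 0.0365]
tcp_rot: [0.43, 0.559, -0.429, 0.564]
contact_force: [-0.8, -0.5, 0.5]
opening: 0.34
```

```bash
python3 - <<'E'
from h import *
plan((.411,-.340,.16),15.5)
shot('wrist','w19'); 
E
```

```text
t 26.9 pos [0.4709 0.1112 0.0365] q [ 0.02  0.15  2.17 -0.    0.82 -0.24] F [-0.8 -0.5  0.5] open 0.34 yaw 15.2 tx [ 0.007 -0.003 -1.   ]
[[-2.452, -3.508, 8.406], [-0.3, 0.27, -0.34]]
```

View pics/w19.png

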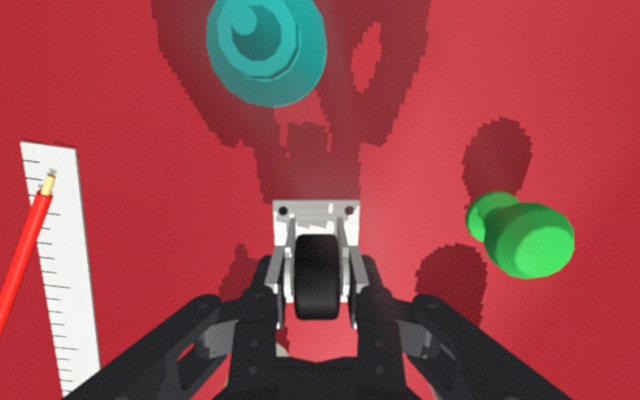

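Request:
drive_tool:
  series:
    - [[-0.3,0,0],[0,0,0]]
    - [[-0.7,0,0],[0,0,0]]
    - [[-0.8,0,0],[0,0,0]]
    - [[-0.6,0,0],[0,0,0]]
    - [[-0.2,-0.1,0.4],[0,0,0]]

```text
time: 27.45
eef_pos: [0.4666, 0.0917, 0.1662]
tcp_rot: [0.427, 0.563, -0.431, 0.561]
contact_force: [-0.1, -0.2, -1.0]
opening: 0.34
```

Request:
drive_tool:
  series:
    - [[0,-0.2,0.8],[0,0,0]]
    - [[0,-0.2,0.8],[0,0,0]]
    - [[0,-0.2,0.8],[0,0,0]]
    - [[0,-0.2,0.8],[0,0,0]]
    - [[0,-0.2,0.8],[0,0,0]]

```text
time: 27.95
eef_pos: [0.4723, -0.1182, 0.1696]
tcp_rot: [0.426, 0.563, -0.427, 0.565]
contact_force: [0.4, 0.3, -0.9]
opening: 0.339
```

```bash
python3 - <<'E'
from h import *
plan((.411,-.340,.16),5.5)
E
```

```text
t 27.95 pos [ 0.4723 -0.1182  0.1696] q [-0.45 -0.06  2.1  -0.    1.1  -0.73] F [ 0.4  0.3 -0.9] open 0.339 yaw 15.79 tx [ 0.002 -0.003 -1.   ]
[[0.202, -2.387, 3.935], [10.29, 0.19, -0.1]]
```

Request:
drive_tool:
  series:
    - [[0,-0.4,0.66],[5.1,0,0]]
    - [[0,-0.35,0.68],[5.1,0,0]]
    - [[0,-0.32,0.7],[0,0,0]]
    - [[0,-0.32,0.7],[0,0,0]]
    - [[0,-0.3,0.7],[0,0,0]]

```text
time: 28.45
eef_pos: [0.4104, -0.3083, 0.1683]
tcp_rot: [0.477, 0.521, -0.477, 0.523]
contact_force: [1.4, -0.4, -1.1]
opening: 0.338
```

Request:
drive_tool:
  series:
    - [[0,-0.2,0.4],[0,0,0]]
    - [[0,0,0],[0,0,0]]

```text
time: 28.65
eef_pos: [0.3997, -0.3337, 0.1677]
tcp_rot: [0.479, 0.52, -0.479, 0.521]
contact_force: [0.0, 0.2, -1.1]
opening: 0.342
```

```bash
python3 - <<'E'
from h import *
plan((.411,-.340,.0415),5.5)
shot('wrist','w20')
E
```

```text
t 28.65 pos [ 0.3997 -0.3337  0.1677] q [-0.89  0.02  2.02 -0.    1.1  -0.97] F [ 0.   0.2 -1.1] open 0.342 yaw 4.76 tx [ 0.001 -0.002 -1.   ]
[[2.524, 0.211, 0.138], [-0.74, 0.13, -0.05]]
```

View pics/w20.png

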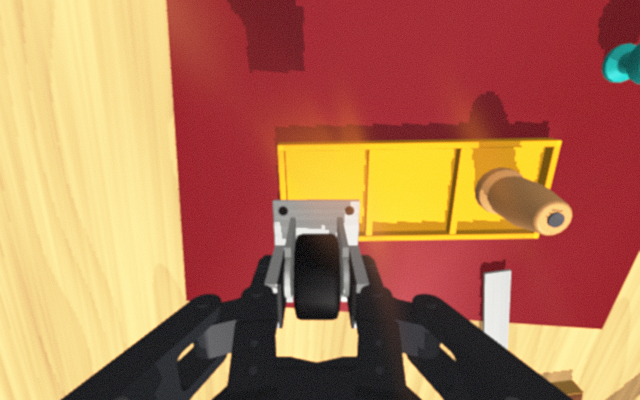

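Request:
drive_tool:
  series:
    - [[0.3,0.2,0.15],[-0.7,0,0]]
    - [[0.6,0,0],[0,0,0]]
    - [[0.6,0,0],[0,0,0]]
    - [[0.3,0,0],[0,0,0]]
    - [[0,0,0],[0,0,0]]

```text
time: 29.2
eef_pos: [0.4132, -0.3343, 0.0747]
tcp_rot: [0.475, 0.524, -0.474, 0.525]
contact_force: [-0.3, 0.0, -0.4]
opening: 0.339
```

```bash
python3 - <<'E'
from h import *
P=np.array([px2w('w20',u,v,.018) for u,v in [(279,142),(561,140)]]);print(P.round(4))
plan((.411,-.341,.0415),5.5)
E
```

```text
[[ 0.3625 -0.295   0.018 ]
 [ 0.6201 -0.2718  0.018 ]]
t 29.2 pos [ 0.4132 -0.3343  0.0747] q [-0.87  0.18  2.04  0.    0.92 -0.97] F [-0.3  0.  -0.4] open 0.339 yaw 5.75 tx [ 0.002  0.001 -1.   ]
[[0.663, -0.059, 0.13], [0.25, -0.03, -0.13]]
```

Request:
drive_tool:
  series:
    - [[0.15,-0.06,0.2],[0,0,0]]
    - [[0.25,0,0],[0,0,0]]
    - [[0.1,0,0],[0,0,0]]
    - [[0,0,0],[0,0,0]]

```text
time: 29.6
eef_pos: [0.4129, -0.3446, 0.0498]
tcp_rot: [0.474, 0.524, -0.473, 0.526]
contact_force: [-0.8, -0.2, -1.2]
opening: 0.34
```

```bash
python3 - <<'E'
from h import *
plan((.411,-.341,.0415),5.5)
E
```

```text
t 29.6 pos [ 0.4129 -0.3446  0.0498] q [-0.89  0.23  2.04  0.    0.87 -0.99] F [-0.8 -0.2 -1.2] open 0.34 yaw 5.89 tx [ 0.004 -0.001 -1.   ]
[[0.165, -0.031, -0.075], [0.39, 0.1, -0.24]]
```

Request:
drive_tool:
  series:
    - [[0.08,-0.03,-0.07],[0,0,0]]
    - [[0.06,0,0],[0,0,0]]
    - [[0.04,0,0],[0,0,0]]
    - [[0,0,0],[0,0,0]]

```text
time: 30.0
eef_pos: [0.4118, -0.3419, 0.0417]
tcp_rot: [0.474, 0.522, -0.473, 0.528]
contact_force: [-0.1, 0.4, -1.3]
opening: 0.341
```

```bash
python3 - <<'E'
from h import *
plan((.411,-.341,.0415),5.5)
shot('wrist','w21')
E
```

```text
t 30.0 pos [ 0.4118 -0.3419  0.0417] q [-0.88  0.24  2.05  0.    0.85 -0.99] F [-0.1  0.4 -1.3] open 0.341 yaw 5.88 tx [ 0.006 -0.004 -1.   ]
[[0.004, -0.013, -0.02], [0.38, 0.25, -0.35]]
```

View pics/w21.png

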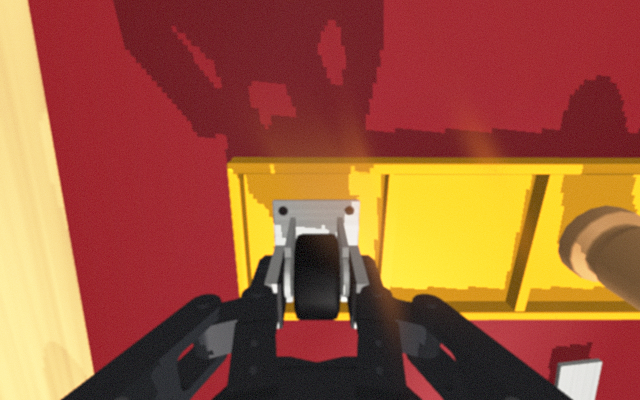

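Request:
drive_tool:
  series:
    - [[0.03,0,0],[0,0,0]]
    - [[0.03,0,0],[0,0,0]]
    - [[0,0,0],[0,0,0]]

```text
time: 30.35
eef_pos: [0.4121, -0.3423, 0.0421]
tcp_rot: [0.474, 0.523, -0.473, 0.527]
contact_force: [-0.5, -0.6, -1.3]
opening: 0.339
```

Request:
drive_tool:
  series:
    - [[0.04,0,0],[0,0,0]]
    - [[0,0,0],[0,0,0]]

```text
time: 30.55
eef_pos: [0.4127, -0.343, 0.0418]
tcp_rot: [0.474, 0.523, -0.473, 0.527]
contact_force: [1.3, 0.1, -0.5]
opening: 0.339
```

```bash
python3 - <<'E'
from h import *
plan((.411,-.341,.0415),5.5)
E
```

```text
t 30.55 pos [ 0.4127 -0.343   0.0418] q [-0.88  0.24  2.04  0.    0.85 -0.99] F [ 1.3  0.1 -0.5] open 0.339 yaw 5.91 tx [ 0.006 -0.003 -1.   ]
[[0.007, -0.03, -0.042], [0.41, 0.22, -0.3]]
```

Not descending any further at the expected height, so the castor is on the floor. Release.

Request:
drive_tool:
  series:
    - [[0,0,0],[0,0,0]]
    - [[0,0,0],[0,0,0]]
    - [[0,0,0],[0,0,0]]
    - [[0,0,0],[0,0,0]]
  grip: 0.7

```text
time: 30.95
eef_pos: [0.4127, -0.343, 0.0412]
tcp_rot: [0.474, 0.523, -0.473, 0.528]
contact_force: [0.1, -0.1, -0.5]
opening: 0.849
```

Request:
drive_tool:
  series:
    - [[-0.4,0,0],[0,0,0]]
    - [[-0.8,0,0],[0,0,0]]
    - [[-0.8,0,0],[0,0,0]]
    - [[-0.8,0,0],[0,0,0]]
    - [[0,0,0],[0,0,0]]

```text
time: 31.45
eef_pos: [0.4107, -0.3413, 0.1831]
tcp_rot: [0.475, 0.525, -0.473, 0.525]
contact_force: [1.1, -1.2, 0.8]
opening: 0.853
```

```bash
python3 - <<'E'
from h import *
shot('wrist','w22'); shot('scene','s10')
plan((0.459,0.0125,0.18),5.5)
plan((0.459,0.0125,0.18),90)
E
```

```text
t 31.55 pos [ 0.4086 -0.3388  0.1775] q [-0.88  0.04  1.98  0.    1.13 -0.99] F [ 0.3  0.2 -0.3] open 0.847 yaw 5.88 tx [-0.005  0.009 -1.   ]
[[0.01, 1.723, -6.886], [0.38, -0.56, 0.21]]
t 31.55 pos [ 0.4086 -0.3388  0.1775] q [-0.88  0.04  1.98  0.    1.13 -0.99] F [ 0.3  0.2 -0.3] open 0.847 yaw 5.88 tx [-0.005  0.009 -1.   ]
[[0.01, 1.723, -6.886], [-84.12, -0.61, -0.24]]
```

View pics/w22.png

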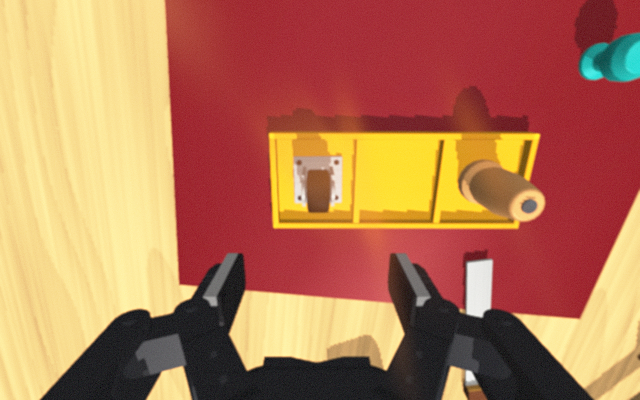

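The castor stands upright in the near yellow compartment (318,188), with the middle one free. The glue bottle is the white one with the green cap; the turquoise bottle is left alone.

Request:
drive_tool:
  series:
    - [[0,0.2,-0.5],[0,0,0]]
    - [[0,0.25,-0.9],[0,0,0]]
    - [[0,0.25,-0.9],[0,0,0]]
    - [[0,0.25,-0.9],[0,0,0]]
    - [[0,0.25,-0.9],[0,0,0]]
  grip: 1

```text
time: 32.05
eef_pos: [0.4436, -0.1244, 0.1694]
tcp_rot: [0.477, 0.531, -0.476, 0.513]
contact_force: [0.3, -0.0, -0.3]
opening: 0.994
```

Request:
drive_tool:
  series:
    - [[0,0.2,-0.9],[0,0,0]]
    - [[0,0.2,-0.8],[0,0,0]]
    - [[0,0.1,-0.5],[0,0,0]]
    - [[0,0,0],[8.4,0,0]]
    - [[0,0,0],[8.4,0,0]]

```text
time: 32.55
eef_pos: [0.451, -0.0001, 0.1591]
tcp_rot: [-0.543, -0.462, 0.553, -0.431]
contact_force: [0.9, 0.1, 0.8]
opening: 1.002
```

Request:
drive_tool:
  series:
    - [[0,0,0],[8.4,0,0]]
    - [[0,0,0],[8.4,0,0]]
    - [[0,0,0],[8.4,0,0]]
    - [[0,0,0],[8.4,0,0]]
    - [[0,0,0],[8.4,0,0]]

```text
time: 33.05
eef_pos: [0.4429, 0.0028, 0.1464]
tcp_rot: [-0.656, -0.231, 0.691, -0.197]
contact_force: [-0.8, -0.7, -0.0]
opening: 0.998
```

Request:
drive_tool:
  series:
    - [[0,0,0],[8.4,0,0]]
    - [[0,0,0],[8.4,0,0]]
    - [[0,0,0],[8.4,0,0]]
    - [[0,0,0],[8.4,0,0]]
    - [[0,0,0],[0,0,0]]

```text
time: 33.55
eef_pos: [0.4348, 0.0046, 0.1342]
tcp_rot: [-0.676, -0.019, 0.736, 0.008]
contact_force: [-0.0, 0.9, 0.9]
opening: 1.0
```

```bash
python3 - <<'E'
from h import *
shot('wrist','w23')
plan((0.459,0.0125,0.16),90)
E
```

```text
t 33.6 pos [0.4346 0.0047 0.134 ] q [-0.23 -0.09  2.19  0.02  1.13  1.31] F [-0.5 -0.2  0. ] open 1.001 yaw -89.09 tx [-0.085  0.037 -0.996]
[[-0.554, -0.168, -0.446], [1.0, 4.88, 2.16]]
```

View pics/w23.png

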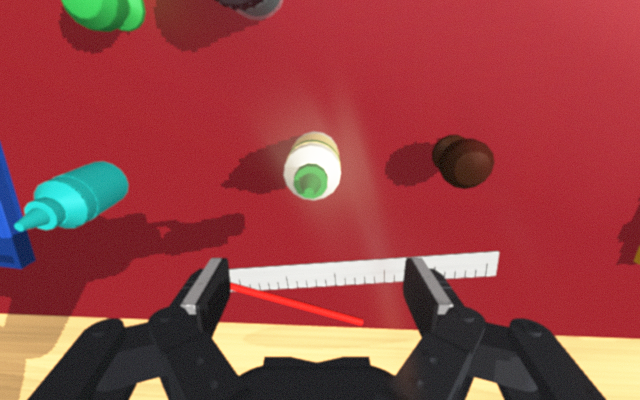

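Request:
drive_tool:
  series:
    - [[-0.4,-0.17,-0.45],[1,4.9,2.2]]
    - [[0,0,0],[0,0,0]]
    - [[0,0,0],[0,0,0]]

```text
time: 33.9
eef_pos: [0.4562, 0.0132, 0.1485]
tcp_rot: [-0.705, -0.003, 0.709, -0.003]
contact_force: [0.6, -0.4, 0.3]
opening: 0.999
```

```bash
python3 - <<'E'
from h import *
shot('wrist','w24')
plan((0.459,0.0125,0.034),90)
E
```

```text
t 33.95 pos [0.4565 0.0131 0.1488] q [-0.19 -0.1   2.18 -0.    1.07  1.37] F [ 0.2  0.5 -0.4] open 0.999 yaw -89.6 tx [-0.006 -0.    -1.   ]
[[2.295, 0.012, -0.063], [0.4, 0.33, -0.01]]
```

View pics/w24.png

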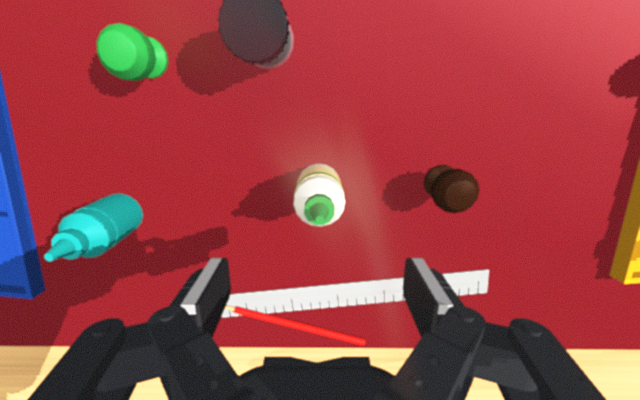

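Request:
drive_tool:
  series:
    - [[0.3,0,-0.06],[0.3,0.3,0]]
    - [[0.6,0,0],[0,0,0]]
    - [[0.6,0,0],[0,0,0]]
    - [[0.2,0,0],[0,0,0]]
    - [[0,0,0],[0,0,0]]

```text
time: 34.45
eef_pos: [0.4571, 0.0118, 0.0595]
tcp_rot: [-0.705, -0.002, 0.709, -0.002]
contact_force: [0.6, 0.5, -0.2]
opening: 0.994
```

```bash
python3 - <<'E'
from h import *
plan((0.459,0.0125,0.036),90)
shot('wrist','w25')
E
```

```text
t 34.45 pos [0.4571 0.0118 0.0595] q [-0.2   0.05  2.22 -0.    0.88  1.37] F [ 0.6  0.5 -0.2] open 0.994 yaw -89.67 tx [-0.007  0.001 -1.   ]
[[0.47, -0.013, -0.04], [0.33, 0.38, 0.07]]
```

View pics/w25.png

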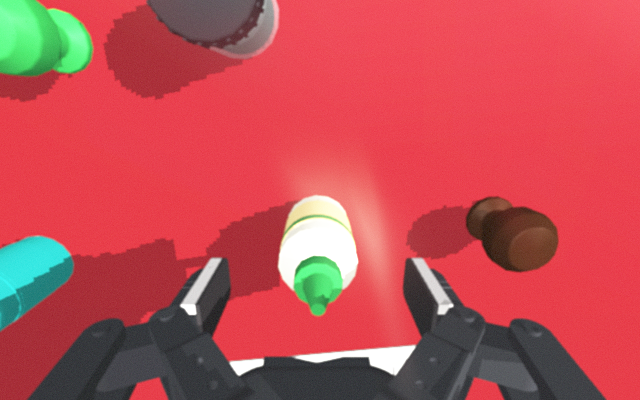

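Request:
drive_tool:
  series:
    - [[0.25,0,-0.04],[0,0.3,0]]
    - [[0.2,0,0],[0,0,0]]
    - [[0,0,0],[0,0,0]]

```text
time: 34.8
eef_pos: [0.462, 0.011, 0.0403]
tcp_rot: [0.709, 0.002, -0.705, 0.002]
contact_force: [-0.3, 0.0, -0.6]
opening: 1.0
```

```bash
python3 - <<'E'
from h import *
plan((0.459,0.0125,0.036),90)
E
```

```text
t 34.8 pos [0.462  0.011  0.0403] q [-0.2   0.1   2.22  0.    0.82  1.37] F [-0.3  0.  -0.6] open 1.0 yaw -89.63 tx [ 0.005 -0.    -1.   ]
[[0.086, -0.03, 0.061], [0.37, -0.29, -0.0]]
```

Request:
drive_tool:
  series:
    - [[0.06,-0.02,0.06],[0.3,-0.3,0]]
    - [[0,0,0],[0,0,0]]
    - [[0,0,0],[0,0,0]]

```text
time: 35.1
eef_pos: [0.4603, 0.0118, 0.0392]
tcp_rot: [0.708, 0.0, -0.706, 0.001]
contact_force: [0.6, 0.3, 1.4]
opening: 1.001
```

Request:
drive_tool:
  series:
    - [[0,0,0],[0,0,0]]
    - [[0,0,0],[0,0,0]]
    - [[0,0,0],[0,0,0]]
    - [[0,0,0],[0,0,0]]
    - [[0,0,0],[0,0,0]]
  grip: -1

```text
time: 35.6
eef_pos: [0.4613, 0.0117, 0.0405]
tcp_rot: [0.709, 0.0, -0.705, 0.001]
contact_force: [0.3, 0.8, -0.7]
opening: 0.457
```

Request:
drive_tool:
  series:
    - [[0,0,0],[0,0,0]]
    - [[0,0,0],[0,0,0]]
    - [[0,0,0],[0,0,0]]

```text
time: 35.9
eef_pos: [0.4613, 0.0117, 0.0405]
tcp_rot: [0.709, 0.0, -0.705, 0.001]
contact_force: [0.3, -1.0, 0.8]
opening: 0.452
```

```bash
python3 - <<'E'
from h import *
plan((0.495,-0.333,0.16),90)
E
```

```text
t 35.9 pos [0.4613 0.0117 0.0405] q [-0.19  0.09  2.22 -0.    0.82  1.37] F [ 0.3 -1.   0.8] open 0.452 yaw -89.93 tx [ 0.005 -0.001 -1.   ]
[[-2.379, 6.898, -0.677], [0.07, -0.29, -0.07]]
```

Request:
drive_tool:
  series:
    - [[-0.3,0,0],[0,0,0]]
    - [[-0.7,0,0],[0,0,0]]
    - [[-0.8,0,0],[0,0,0]]
    - [[-0.6,0,0],[0,0,0]]
    - [[-0.2,0.4,0],[0,0,0]]

```text
time: 36.4
eef_pos: [0.4565, -0.0065, 0.1698]
tcp_rot: [-0.704, -0.002, 0.71, -0.001]
contact_force: [0.6, -0.5, -0.8]
opening: 0.454
```

Request:
drive_tool:
  series:
    - [[0,0.8,-0.08],[0,0,0]]
    - [[0,0.8,-0.08],[0,0,0]]
    - [[0,0.8,-0.08],[0,0,0]]
    - [[0,0.8,-0.08],[0,0,0]]
    - [[0,0.8,-0.08],[0,0,0]]

```text
time: 36.9
eef_pos: [0.478, -0.21, 0.1715]
tcp_rot: [-0.706, -0.004, 0.708, -0.003]
contact_force: [-0.3, -0.5, -0.2]
opening: 0.45
```

```bash
python3 - <<'E'
from h import *
plan((0.495,-0.333,0.16),90)
E
```

```text
t 36.9 pos [ 0.478  -0.21    0.1715] q [-0.61  0.02  2.01 -0.    1.11  0.95] F [-0.3 -0.5 -0.2] open 0.45 yaw -89.39 tx [-0.003  0.002 -1.   ]
[[0.225, 2.464, -0.314], [0.61, 0.16, 0.1]]
```

Request:
drive_tool:
  series:
    - [[0,0.7,-0.1],[0,0,0]]
    - [[0,0.7,-0.1],[0,0,0]]
    - [[0,0.6,-0.05],[0,0,0]]
    - [[0,0.2,0],[0,0,0]]
    - [[0,0,0],[0,0,0]]

```text
time: 37.4
eef_pos: [0.4897, -0.3281, 0.1679]
tcp_rot: [-0.705, -0.003, 0.709, 0.0]
contact_force: [0.0, 0.2, -1.3]
opening: 0.454
```

```bash
python3 - <<'E'
from h import *
plan((0.495,-0.333,0.0455),90)
shot('wrist','w26')
E
```

```text
t 37.4 pos [ 0.4897 -0.3281  0.1679] q [-0.76  0.18  1.85 -0.    1.12  0.81] F [ 0.   0.2 -1.3] open 0.454 yaw -89.76 tx [-0.006  0.005 -1.   ]
[[2.446, 0.11, -0.122], [0.24, 0.37, 0.27]]
```

View pics/w26.png

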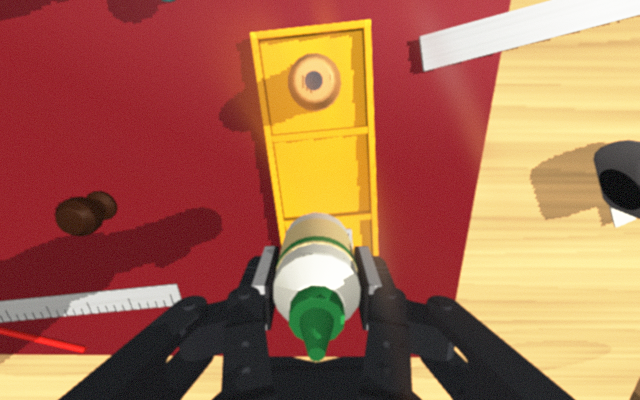

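Request:
drive_tool:
  series:
    - [[0.3,0.13,-0.12],[0.2,0.4,0.2]]
    - [[0.6,0,0],[0,0,0]]
    - [[0.6,0,0],[0,0,0]]
    - [[0.3,0,0],[0,0,0]]
    - [[0,0,0],[0,0,0]]

```text
time: 37.95
eef_pos: [0.4966, -0.3263, 0.0762]
tcp_rot: [0.708, 0.004, -0.707, 0.001]
contact_force: [-0.1, -0.2, -0.2]
opening: 0.456
```

```bash
python3 - <<'E'
from h import *
plan((0.495,-0.333,0.0455),90)
E
```

```text
t 37.95 pos [ 0.4966 -0.3263  0.0762] q [-0.75  0.3   1.89  0.    0.95  0.81] F [-0.1 -0.2 -0.2] open 0.456 yaw -89.58 tx [ 0.001  0.003 -1.   ]
[[0.613, 0.136, 0.034], [0.42, -0.07, 0.2]]
```

Request:
drive_tool:
  series:
    - [[0.15,0.18,0.03],[0.3,0,0]]
    - [[0.25,0,0],[0,0,0]]
    - [[0.1,0,0],[0,0,0]]
    - [[0,0,0],[0,0,0]]

```text
time: 38.35
eef_pos: [0.497, -0.3362, 0.0528]
tcp_rot: [0.709, 0.001, -0.705, 0.001]
contact_force: [0.8, -0.0, -1.9]
opening: 0.457
```

```bash
python3 - <<'E'
from h import *
plan((0.495,-0.333,0.0455),90)
E
```

```text
t 38.35 pos [ 0.497  -0.3362  0.0528] q [-0.77  0.35  1.88  0.    0.91  0.8 ] F [ 0.8 -0.  -1.9] open 0.457 yaw -89.82 tx [ 0.005 -0.    -1.   ]
[[0.146, -0.063, 0.041], [0.18, -0.29, -0.0]]
```

Request:
drive_tool:
  series:
    - [[0.08,-0.04,0.04],[0,0,0]]
    - [[0.06,0,0],[0,0,0]]
    - [[0.04,0,0],[0,0,0]]
    - [[0,0,0],[0,0,0]]

```text
time: 38.75
eef_pos: [0.4961, -0.3353, 0.0459]
tcp_rot: [0.71, 0.0, -0.704, 0.002]
contact_force: [0.0, -0.6, -0.6]
opening: 0.458
```

Request:
drive_tool:
  series:
    - [[0.03,0,0],[0,0,0]]
    - [[0.02,0,0],[0,0,0]]
    - [[0,0,0],[0,0,0]]

```text
time: 39.05
eef_pos: [0.4967, -0.3357, 0.0457]
tcp_rot: [0.71, 0.0, -0.704, 0.002]
contact_force: [-0.6, 0.0, -0.7]
opening: 0.454
```

```bash
python3 - <<'E'
from h import *
plan((0.495,-0.333,0.0455),90)
shot('scene','s11',(100,190,230,330),4)
E
```

```text
t 39.05 pos [ 0.4967 -0.3357  0.0457] q [-0.76  0.35  1.89  0.    0.89  0.8 ] F [-0.6  0.  -0.7] open 0.454 yaw -89.82 tx [ 0.008 -0.002 -1.   ]
[[0.004, -0.054, 0.034], [0.18, -0.45, -0.14]]
```

View pics/s11.png

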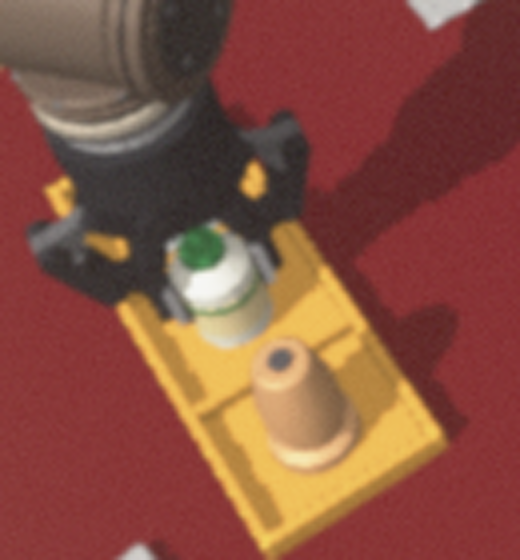

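The bottle is in the middle yellow compartment and has stopped descending at floor height, with the foot beside it upright. Release, go up, then back off.

Request:
drive_tool:
  series:
    - [[0,0,0],[0,0,0]]
    - [[0,0,0],[0,0,0]]
    - [[0,0,0],[0,0,0]]
    - [[0,0,0],[0,0,0]]
  grip: 0.7

```text
time: 39.5
eef_pos: [0.4971, -0.336, 0.0454]
tcp_rot: [0.71, -0.0, -0.704, 0.002]
contact_force: [0.2, -0.8, 0.3]
opening: 0.85
```

Request:
drive_tool:
  series:
    - [[-0.4,0,0],[0,0,0]]
    - [[-0.8,0,0],[0,0,0]]
    - [[-0.8,0,0],[0,0,0]]
    - [[-0.8,0,0],[0,0,0]]
    - [[-0.6,0,0],[0,0,0]]

```text
time: 40.0
eef_pos: [0.4925, -0.3328, 0.2131]
tcp_rot: [-0.706, -0.004, 0.708, 0.002]
contact_force: [1.2, -0.8, 1.0]
opening: 0.849
```

Request:
drive_tool:
  series:
    - [[0,0.6,0.2],[0,0,0]]
    - [[0,0.8,0.4],[0,0,0]]
    - [[0,0.8,0.4],[0,0,0]]
    - [[0,0.8,0.4],[0,0,0]]
    - [[0,0,0],[0,0,0]]

```text
time: 40.5
eef_pos: [0.4247, -0.4896, 0.2229]
tcp_rot: [0.71, 0.001, -0.704, 0.005]
contact_force: [-0.3, 1.3, -0.5]
opening: 0.849
```

Request:
drive_tool:
  series:
    - [[0,0,0],[0,0,0]]
    - [[0,0,0],[0,0,0]]
    - [[0,0,0],[0,0,0]]

```text
time: 40.8
eef_pos: [0.4247, -0.4888, 0.2222]
tcp_rot: [0.71, 0.001, -0.704, 0.004]
contact_force: [0.8, 0.5, 0.2]
opening: 0.857
```

```bash
python3 - <<'E'
from h import *
plan((0.495,-0.333,0.0455),90)
shot('scene','s12');shot('top','t12')
crop('s12',(90,90,470,330),2,'s12c'); crop('t12',(160,130,480,300),2.4,'t12c')
E
```

```text
t 40.8 pos [ 0.4247 -0.4888  0.2222] q [-1.01  0.24  1.67  0.01  1.22  0.55] F [0.8 0.5 0.2] open 0.857 yaw -89.6 tx [ 0.009 -0.004 -1.   ]
[[3.534, -3.122, -1.394], [0.4, -0.54, -0.25]]
```

View pics/s12c.png

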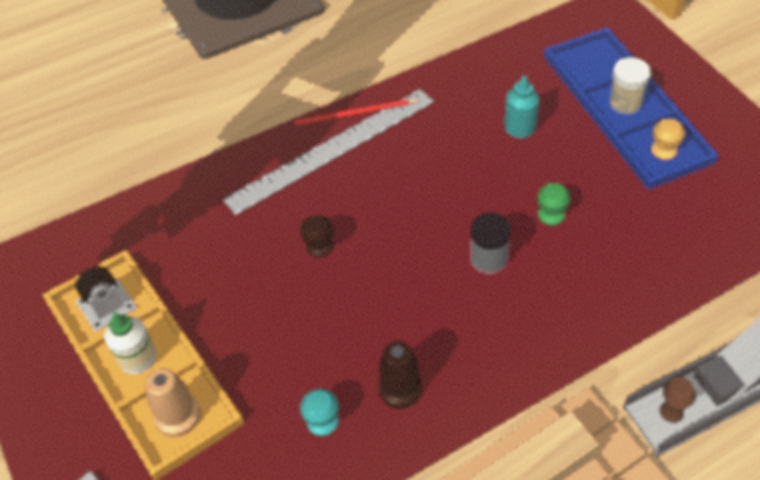

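View pics/t12c.png

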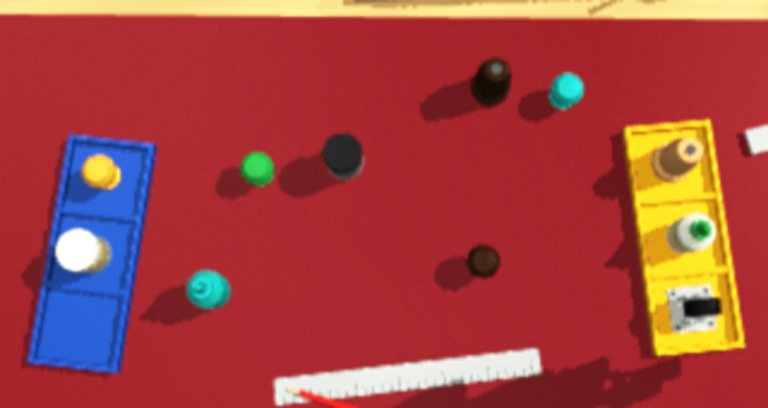

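Both views show the five things upright, one to a compartment. The dark knob (361,239 in the top view), dark foot and black jar are where they were, and the arm is clear.

```bash
python3 -c "
from plant import ctrl
print(ctrl.sign_off())"
```

```text
the job is handed in; nothing more can be done
None
```

Both kits are made up, and I handed the job in at about 41 s of the 128 s allowed.

| Tray | Far compartment | Middle compartment | Near compartment |
|---|---|---|---|
| Blue | Brass knob | White-lidded jar | Empty |
| Yellow | Light beech foot | Glue bottle | Castor |

I placed them in the order you listed: knob, jar, foot, castor, glue.

- **Final pictures:** The last top and scene views show all five upright inside their compartments. The dark knob is at the same pixels as at the start, and by eye the dark foot, black-lidded jar and the green and turquoise look-alikes have not moved. The gripper is clear of everything.
- **Weak check:** The force reading rarely rose clearly above its noise when a part touched the tray floor. I judged contact mainly by the tool stopping at the expected height and by the pictures.
- **Forces:** The readings I saw stayed within a few newtons throughout.

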